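# Cover the cleaner's beakers with their own lids and wind its timer

## Robot

A 6-joint arm with a two-finger parallel gripper is mounted at the origin on a cart in front of the work surface, level with it; the furniture and walls round the work are solid. World frame = base frame: x ahead of the robot, y to its left, z up, the work surface at z = 0. Lengths are in m, angles in rad, forces in N, time in s.
With the tool pointing down it reaches from about 0.375 to 0.9 m from the base axis. Payload 3.1 kg.
Tool frame: the origin (TCP) lies midway between the tips of the shut fingers; the grasp point (between the pads) lies 19 mm behind it; x points along the fingers, z is the direction in which the jaws open and shut, and the axes are right-handed (so a half turn about x gives the same grasp; the last joint's range is limited). The gripper opens to 85 mm and grips with 20 to 120 N. Pads are 22 mm wide; open, the fingers measure 114 mm over their backs; the gripper's body (76 mm by 85 mm) begins 54 mm behind the grasp point. The pads swing forward as they close: fully open they stand 13 mm farther back than shut.
Start: joints at [1.056, 0.527, 1.433, -0, 1.181, -0.178], TCP at [0.206, 0.59, 0.231] pointing down, gripper open.
Joint ranges: [-3.08, 3.08], [-0.75, 2.2], [0.22, 2.44], [-1.43, 4.57], [0, 2.65], [-2.85, 2.85]. Speed limits (rad/s): [2.79, 2.79, 3.14, 3.14, 3.14, 3.14].

## Interface

Orientations are given as a unit quaternion [x, y, z, w].
In Python, from station import telemetry, optics, manip gives the robot as it stands.
- The arm moves only by the tool step_arm, never from a script. Its argument "commands" is a list of rows, each a list of 4 numbers: the shift along the tool's x, y, z in m, then the turn about the tool's x in rad. A call has 1 to 8 rows; each row is the pose to reach, as a shift and turn from the pose measured when the call began, along the tool's axes at that moment; what a row does not reach only later rows make up. A row lasts 1/12 s, in which the tool goes at most 41.7 mm and 7.16 degrees, less where a joint would pass 70% of its speed; a pose out of reach is approached as far as the arm can. A call with a gripper value outside its range is refused whole. "jaw" is the finger opening in m, from 0 to 0.0854, set as the call begins (left out, the last holds). The fingers move at their own pace and stop on an object; "grip_force" is the grip in N (left out, the last holds). Time passes only in rows, so rows that repeat a pose let the fingers close. It gives the time, the measured TCP pose, the force and the opening at its end, in the units of the state.
- telemetry.sense(): the state, without advancing time (a new reading comes with each control period).
- optics.snapshot(name): name is "side" or "top" or "wrist"; returns the picture (480x640x3 uint8, red, green, blue); there is no depth.
- optics.camera_params(name): a dict with "mtx" (3x3 intrinsics, pixels), "k1" (the pictures are not rectified: a ray, as slopes to the right and down, at radius r is drawn at 1 + k1 r^2 times it, then the intrinsics apply), "origin" and "attitude" of the camera in the world. Camera axes: x right, y down, z forward; pixel columns grow to the right and rows downward; lengths in m; the calibration is good to about 2 mm. A picture is of the moment at which its call begins: read the wrist's pose just before it. camera_params takes no time and is no camera call; for the wrist camera it gives the pose at the moment of the call.
- manip.sign_off(): hands the job in, once; it reports no verdict.
The state is a dict: "t": time; "q": joint angles; "qd": joint speeds; "tau": joint torques, N m; "tcp_pos": TCP position; "tool_rot": TCP orientation; "force": force on the tool from outside, world axes, zero at the start; "ft_torque": the same for the moment, N m; "finger_gap": opening from 0.0 (shut) to 1.0 (fully open).
Only numpy, scipy, OpenCV 4.12 (cv2) and the standard library are available. Lean on these libraries where they do the work, as an engineer would, in place of code of your own. Each camera call takes 0.05 s, during which the arm holds its last target.

## Task

Get the ultrasonic cleaner ready to run: put on each of its two open beakers the lid that fits it, pushed down so that it sits level on the rim; one of the three lids fits neither beaker and stays where it lies. Once both beakers are covered, wind the cleaner's spring timer clockwise, a part of a turn at a time, until its knob is up against the end stop, and leave the other things on the table where they are.

Things in the scene. Friction and masses are not known exactly. Their poses are not given: they have to be found in the camera images.
- cleaner: Ultrasonic cleaner, fixed: low steel box 120 mm deep (its x), 230 mm wide (its y), top 70 mm above the table. Origin: centre of its underside; x to its back, y to its left, z up. The beakers stand in its top at x = 0, y = +80 and +5 mm, either one in either place; the timer is on a black panel at its right end (y = -85 mm). Scrap bins 120 mm high fill the table left of world y = -0.085 m.
- beaker_large_rim (a point): Centre of the mouth of the large open stainless beaker, at rim height, 108 mm above the table. Beaker fixed in the cleaner, upright, round, 60 mm outside, its wall rising 38 mm above the cleaner's top out of a flat grey collar 71 mm across.
- beaker_small_rim (a point): Centre of the mouth of the small open stainless beaker, at rim height, 108 mm above the table. Beaker fixed in the cleaner, upright, round, 40 mm outside, its wall rising 38 mm above the cleaner's top out of a flat grey collar 71 mm across.
- lid_large_knob (a point): Large dark steel slip-over lid, fits the large beaker with 2 mm play all round (seated, this point is 13.5 mm above the rim centre). Lies skirt down: round, 67 mm outside, 64 mm inside, 12.5 mm high to its flat top, skirt 10 mm deep inside, 60 g; in the middle of the top a straight round black knob, 16 mm across, 22 mm tall. This point: knob's centre, on the lid's axis, 23.5 mm above the skirt's lower edge; z up the axis.
- lid_small_knob (a point): Small dark steel slip-over lid, fits the small beaker with 2 mm play all round (seated, this point is 13.5 mm above the rim centre). Lies skirt down: round, 47 mm outside, 44 mm inside, 12.5 mm high to its flat top, skirt 10 mm deep inside, 60 g; in the middle of the top a straight round black knob, 16 mm across, 22 mm tall. This point: knob's centre, on the lid's axis, 23.5 mm above the skirt's lower edge; z up the axis.
- lid_spare_knob (a point): Medium dark steel slip-over lid, fits neither beaker, to be left there. Lies skirt down: round, 57 mm outside, 54 mm inside, 12.5 mm high to its flat top, skirt 10 mm deep inside, 60 g; in the middle of the top a straight round black knob, 16 mm across, 22 mm tall. This point: knob's centre, on the lid's axis, 23.5 mm above the skirt's lower edge; z up the axis.
- timer_grip (a point): Middle of the timer knob's finger bar, on its upright turning axis, 87 mm above the table. The black bar is 42 mm long (this frame's x), 12 mm wide (its y), from 76 to 98 mm above the table, on a disc 45 mm across; a white line on top marks its +x end. The frame turns with the knob.
- timer (a joint): Angle of the timer knob, rad: 0 run down (bar along the cleaner's x, white line to the back), growing as it is turned clockwise seen from above, end stop at 3.4. The spring resists more and more (about 0.07 N m at first, 0.11 N m at the stop); let go, the knob stays where it was left.
- standoff_mid (a point): Small brass hexagonal standoff, 8 x 22 x 7 mm, lying among the lids; bystander, not part of the job. This point is its middle, half-way up.
- spudger_mid (a point): Thin black plastic spudger, 9 x 118 x 7 mm, lying flat among the lids; bystander, not part of the job. This point is its middle, half-way up.
- lid_large: The large lid; origin at the centre of its skirt's lower edge, z up its axis (see lid_large_knob).
- lid_small: The small lid; origin at the centre of its skirt's lower edge, z up its axis (see lid_small_knob).
Not all that is in view belongs to the job. Leave any orange or turquoise look-alike of the lid_large alone. Leave any turquoise look-alike of the lid_small alone.

How it is judged:
On the way, in this order (a step that is already met when the one before it is completed fails the run):
1. both beakers are covered by their own lids, seated level and released (horizontal distance between lid_large_knob and beaker_large_rim below 0.004 m and z of lid_large_knob in the frame of beaker_large_rim between 0.0105 and 0.0165 m and angle between each of lid_large_knob, lid_small_knob's own z axis and vertical below 0.08 rad and horizontal distance between lid_small_knob and beaker_small_rim below 0.004 m and z of lid_small_knob in the frame of beaker_small_rim between 0.0105 and 0.0165 m and contact force between each of lid_large, lid_small and the fingers below 0.1 N), for 0.2 s.
2. the timer is wound up to its end stop (value of joint timer above 3.2 rad), for 0.2 s.
At the end, for the whole second after the job is handed in: The large and the small lid each sit on their own beaker: within 4 mm of its axis, down on the rim within 3 mm, level within 0.08 rad, at rest and released; and the timer knob stands within 0.2 rad of its end stop (joint above 3.2) (all of step 1 and value of joint timer above 3.2 rad and linear speed of each of lid_large, lid_small below 0.02 m/s); the robot touches nothing.
It fails at once if the spare lid is moved by more than 3 cm (distance of lid_spare_knob from where it was at the start of the episode above 0.03 m).
It fails at once if the standoff or the spudger lying among the lids is moved by more than 3 cm (distance of any of standoff_mid, spudger_mid from where it was at the start of the episode above 0.03 m).
It also fails if it takes over 72 s, if anything falls off the work surface, if the arm or the gripper's body presses on something with over 40 N, if the wrist force passes 120 N, or if a joint passes its speed limit or range.

## Working session

There is one attempt and no reset: what is moved stays moved. The work goes in short steps, Python scripts to look and compute and a tool call to move; the robot and the scene stay as the last step left them, time stands still between calls to the robot, and variables do not carry over. Pictures are saved under pics/ and viewed, and the job is handed in when it is done.

Besides the shell and the picture viewer there is one more tool, called after ">>>" by a JSON object that holds its "method" and its "body". step_arm: Moves the arm, as the interface text tells. Its arguments: {"type":"object","properties":{"commands":{"type":"array","items":{"type":"array","items":{"type":"number"}}},"jaw":{"type":"number"},"grip_force":{"type":"number"}},"required":["commands"]}

```bash
ls; mkdir -p pics; python3 - <<'E'
from station import telemetry, optics, manip
import cv2
print(telemetry.sense())
for n in ["side","top","wrist"]:
    p=optics.camera_params(n); print(n,p)
    im=optics.snapshot(n); cv2.imwrite(f"pics/{n}0.png",im[:,:,::-1])
E
```

```text
pics
{'t': 0.0, 'q': array([ 1.05650215e+00,  5.28448490e-01,  1.43390153e+00,  8.27564216e-06,
        1.18140089e+00, -1.78493434e-01]), 'qd': array([ 0.00088676, -0.0007658 ,  0.00192095, -0.00018189,  0.00081442,
        0.0012347 ]), 'tau': array([ 8.05381715e-04, -4.42335856e+01, -1.78033519e+01, -1.70950620e-04,
        8.22378730e-03,  1.32941022e-05]), 'tcp_pos': array([0.20556211, 0.58947111, 0.23034473]), 'tool_rot': array([-0.40973333,  0.57721738,  0.40908957,  0.57583367]), 'force': array([-0.30333536, -0.36785637,  0.04226163]), 'ft_torque': array([ 0.02840235,  0.00414245, -0.00331787]), 'finger_gap': 0.9989388734596688}
side {'mtx': array([[460.26313821,   0.        , 319.65019297],
       [  0.        , 460.26313821, 232.80469777],
       [  0.        ,   0.        ,   1.        ]]), 'k1': 0.013880265011806144, 'origin': array([ 0.10427955, -0.98243739,  0.57043506]), 'attitude': array([ 0.84645542, -0.25635742,  0.13111648, -0.44788678])}
top {'mtx': array([[500.11792424,   0.        , 321.31999841],
       [  0.        , 500.11792424, 237.2325654 ],
       [  0.        ,   0.        ,   1.        ]]), 'k1': -0.11730943720260203, 'origin': array([ 0.33223642, -0.3934561 ,  0.91676228]), 'attitude': array([-0.69432577,  0.71289776, -0.07104076,  0.06813016])}
wrist {'mtx': array([[394.70620922,   0.        , 319.77325144],
       [  0.        , 394.70620922, 243.07788187],
       [  0.        ,   0.        ,   1.        ]]), 'k1': -0.0830218886241568, 'origin': array([0.13997201, 0.61211332, 0.37237615]), 'attitude': array([0.80718236, 0.57427693, 0.07837247, 0.11189455])}
```

View pics/top0.png

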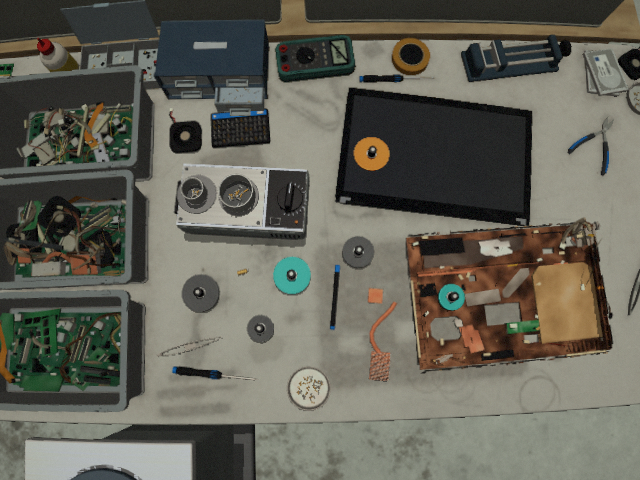

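View pics/side0.png

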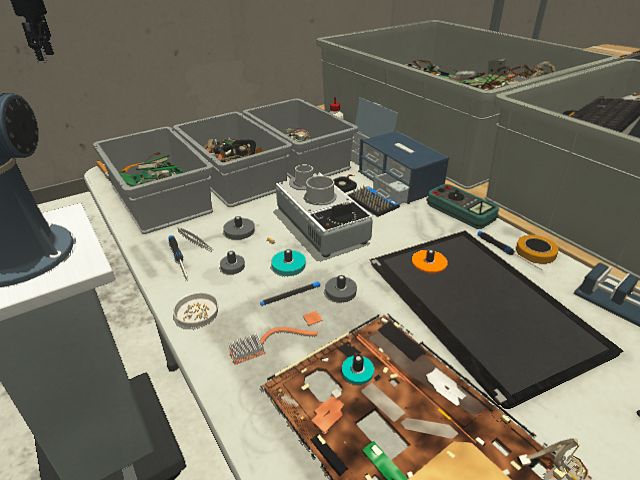

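View pics/wrist0.png

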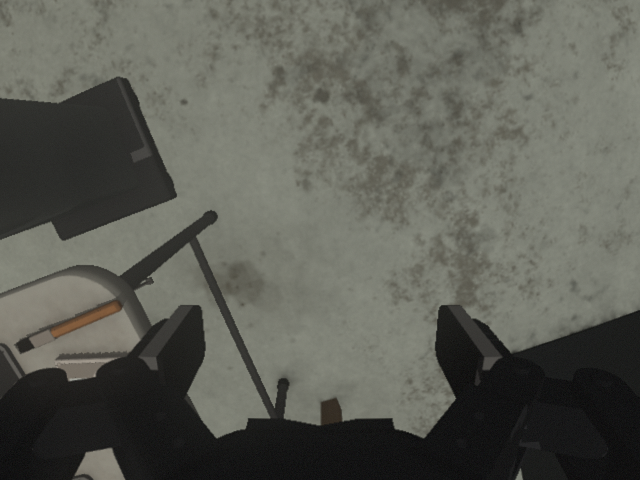

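```bash
cat > h.py <<'E'
from station import telemetry, optics, manip
import numpy as np, cv2
from scipy.spatial.transform import Rotation as R
def ray(p,px):
    K=p['mtx'];x=np.array([(px[0]-K[0,2])/K[0,0],(px[1]-K[1,2])/K[1,1]])
    d=x.copy()
    for _ in range(20): d=x/(1+p['k1']*(d@d))
    v=R.from_quat(p['attitude']).apply([d[0],d[1],1.]); return p['origin'],v
def onz(p,px,z):
    o,v=ray(p,px); return o+v*(z-o[2])/v[2]
def proj(p,P):
    c=R.from_quat(p['attitude']).inv().apply(np.array(P)-p['origin']); d=c[:2]/c[2]
    d=d*(1+p['k1']*(d@d)); return d*[p['mtx'][0,0],p['mtx'][1,1]]+p['mtx'][:2,2]
def tri(a,b):
    (o1,v1),(o2,v2)=a,b
    s=np.linalg.lstsq(np.stack([v1,-v2],1),o2-o1,rcond=None)[0]
    P,Q=o1+v1*s[0],o2+v2*s[1]; return (P+Q)/2,np.linalg.norm(P-Q)
E
python3 - <<'E'
from h import *
t=cv2.imread('pics/top0.png');s=cv2.imread('pics/side0.png')
cv2.imwrite('pics/topc.png',cv2.resize(t[150:350,165:385],None,fx=3.6,fy=3,interpolation=cv2.INTER_CUBIC)[:600,:800])
cv2.imwrite('pics/topc1.png',cv2.resize(t[155:245,165:315],None,fx=5,fy=5,interpolation=cv2.INTER_CUBIC))
cv2.imwrite('pics/sidec.png',cv2.resize(s[150:320,210:380],None,fx=3.5,fy=3.5,interpolation=cv2.INTER_CUBIC))
p=optics.camera_params('top')
for n,b in dict(A=(201,293),B=(260,328),C=(358,252)).items():
    g=t[b[1]-24:b[1]+24,b[0]-24:b[0]+24].astype(int)
    m=((g.max(2)<112)).astype('uint8')
    cs,_=cv2.findContours(m,cv2.RETR_EXTERNAL,cv2.CHAIN_APPROX_NONE)
    c=max(cs,key=cv2.contourArea); (x,y),r=cv2.minEnclosingCircle(c); e=cv2.fitEllipse(c)
    px=np.array(e[0])+[b[0]-24,b[1]-24]
    P=onz(p,px,.0125); Q=onz(p,px+[e[1][0]/2,0],.0125)
    print(n,px,e[1],P,2*np.linalg.norm(P-Q))
E
```

```text
A [200.71787071 293.43156052] (37.31960678100586, 38.05945587158203) [ 0.41439829 -0.17770885  0.0125    ] 0.06854799984760925
B [260.26970482 328.77857399] (26.06699562072754, 27.65277099609375) [ 0.34875165 -0.28604266  0.0125    ] 0.04672467300056035
C [357.6722126  252.62364006] (31.764326095581055, 32.84298324584961) [ 0.48225507 -0.4655031   0.0125    ] 0.058394691648697705
```

View pics/topc.png

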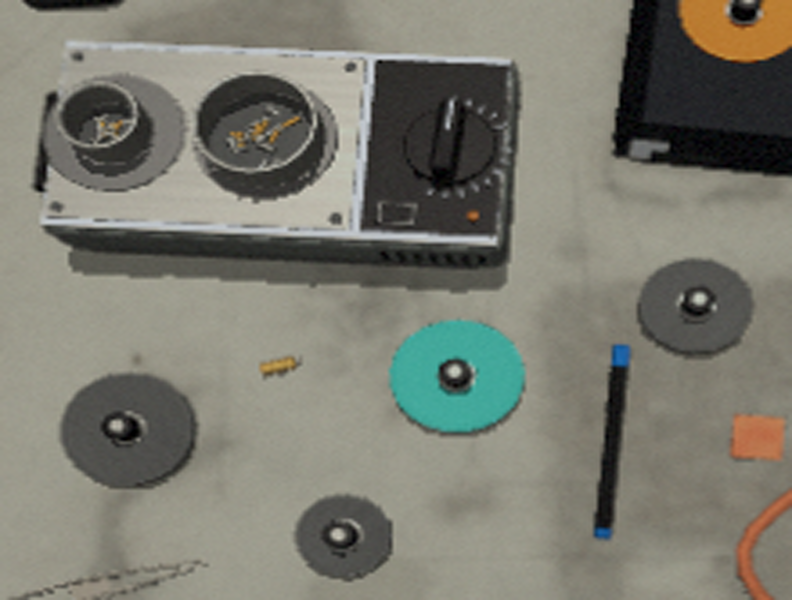

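View pics/topc1.png

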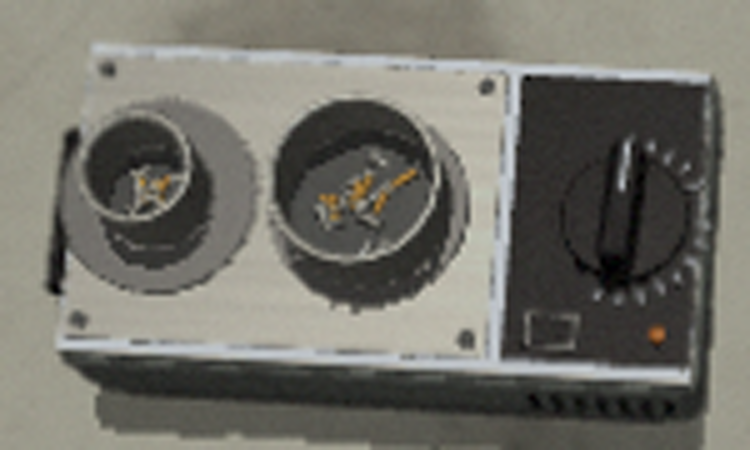

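View pics/sidec.png

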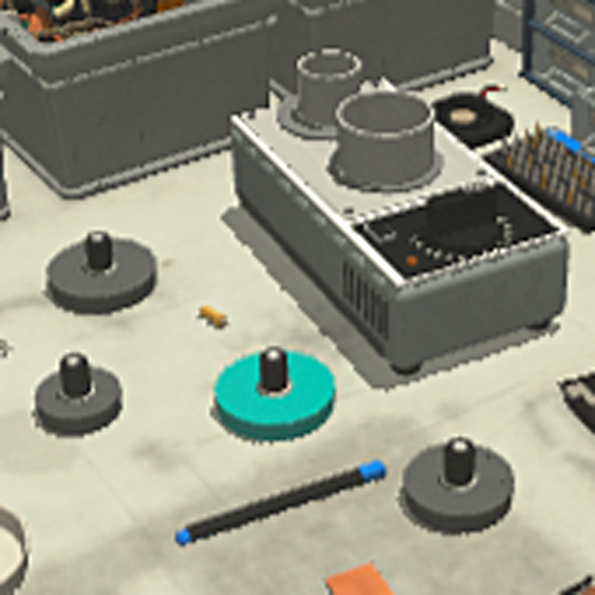

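```bash
cat >> h.py <<'E'
def where():
    s=telemetry.sense(); M=R.from_quat(s['tool_rot']).as_matrix()
    yaw=np.arctan2(M[1,2],M[0,2])
    print('t %.2f tcp %s jawyaw %.3f gap %.3f q %s F %s'%(s['t'],s['tcp_pos'].round(4),yaw,s['finger_gap'],s['q'].round(3),s['force'].round(1)),'down',M[:,0].round(3))
    return s,M
def to(P,jawyaw=None):
    "shift in tool axes to reach TCP P, and turn about x to bring the jaw line to jawyaw mod pi"
    s,M=where(); sh=M.T@(np.array(P)-s['tcp_pos'])
    out=sh.round(4).tolist()
    if jawyaw is not None:
        z=np.array([np.cos(jawyaw),np.sin(jawyaw),0]); l=M.T@z; a=-np.arctan2(l[1],l[2]); a=(a+np.pi/2)%np.pi-np.pi/2
        out.append(round(float(a),4))
    print('shift',out); return out
E
python3 - <<'E'
from h import *
p=optics.camera_params('top')
c=lambda x,y:(165+x/5-.4,155+y/5-.4)
print('small',onz(p,c(135,167),.108),'large',onz(p,c(356,180),.108))
cor=[onz(p,c(*q),.07) for q in [(92,45),(715,75),(690,382),(58,348)]]
print(np.round(cor,4), np.mean(cor,0))
print('spudger',onz(p,(335,297),.0035),'standoff',onz(p,(242.5,272),.0035))
print('timer',onz(p,c(621,180),.098),onz(p,c(625,145),.098))
to([.45,.2,.3])
E
```

```text
small [ 0.58467985 -0.18111482  0.108     ] large [ 0.57772734 -0.256816    0.108     ]
[[ 0.6429 -0.1539  0.07  ]
 [ 0.6246 -0.3781  0.07  ]
 [ 0.5131 -0.3671  0.07  ]
 [ 0.5313 -0.1456  0.07  ]] [ 0.57797815 -0.2611764   0.07      ]
spudger [ 0.40291618 -0.42164671  0.0035    ] standoff [ 0.45308322 -0.25276011  0.0035    ]
timer [ 0.57815001 -0.34580069  0.098     ] [ 0.59057173 -0.347322    0.098     ]
t 0.15 tcp [0.2056 0.5896 0.2305] jawyaw 1.235 gap 0.999 q [ 1.057  0.528  1.434  0.     1.181 -0.178] F [-1.7  0.1  0.4] down [-0.001 -0.002 -1.   ]
shift [-0.0691, -0.3591, -0.2875]
```

>>> {"method": "step_arm", "body": {"commands": [[-0.07,-0.36,-0.29,0],[-0.07,-0.36,-0.29,0],[-0.07,-0.36,-0.29,0],[-0.07,-0.36,-0.29,0],[-0.07,-0.36,-0.29,0],[-0.07,-0.36,-0.29,0],[-0.07,-0.36,-0.29,0],[-0.07,-0.36,-0.29,0]], "jaw": 0.04}}

```text
t: 0.82
tcp_pos: [0.3803, 0.3083, 0.2811]
tool_rot: [-0.41, 0.577, 0.409, 0.576]
force: [0.9, 0.4, -0.3]
finger_gap: 0.466
```

```bash
python3 - <<'E'
from h import *
to([.53,-.21,.3],1.49)
E
```

```text
t 0.82 tcp [0.3803 0.3083 0.2811] jawyaw 1.235 gap 0.466 q [ 4.530e-01  2.820e-01  1.699e+00 -1.000e-03  1.161e+00 -7.820e-01] F [ 0.9  0.4 -0.3] down [-0.001 -0.002 -1.   ]
shift [-0.0182, -0.312, -0.4401, -0.2547]
```

>>> {"method": "step_arm", "body": {"commands": [[-0.018,-0.312,-0.44,-0.25],[-0.018,-0.312,-0.44,-0.25],[-0.018,-0.312,-0.44,-0.25],[-0.018,-0.312,-0.44,-0.25],[-0.018,-0.312,-0.44,-0.25],[-0.018,-0.312,-0.44,-0.25],[-0.018,-0.312,-0.44,-0.25],[-0.018,-0.312,-0.44,-0.25]]}}

```text
t: 1.48
tcp_pos: [0.4692, -0.0005, 0.2922]
tool_rot: [-0.478, 0.522, 0.478, 0.52]
force: [1.8, 0.2, 0.5]
finger_gap: 0.469
```

```bash
python3 - <<'E'
from h import *
to([.53,-.21,.3],1.49)
E
```

```text
t 1.48 tcp [ 0.4692 -0.0005  0.2922] jawyaw 1.485 gap 0.469 q [-0.239  0.239  1.729 -0.002  1.175 -1.723] F [1.8 0.2 0.5] down [-0.001 -0.001 -1.   ]
shift [-0.0076, -0.0785, -0.2035, -0.005]
```

>>> {"method": "step_arm", "body": {"commands": [[-0.008,-0.079,-0.204,0],[-0.008,-0.079,-0.204,0],[-0.008,-0.079,-0.204,0],[-0.008,-0.079,-0.204,0],[-0.008,-0.079,-0.204,0],[-0.008,-0.079,-0.204,0],[-0.008,-0.079,-0.204,0],[-0.008,-0.079,-0.204,0]]}}

```text
t: 2.15
tcp_pos: [0.5298, -0.2104, 0.2996]
tool_rot: [-0.477, 0.522, 0.478, 0.521]
force: [-0.3, 0.1, -0.1]
finger_gap: 0.464
```

```bash
python3 - <<'E'
from h import *
where(); p=optics.camera_params('wrist'); im=optics.snapshot('wrist'); cv2.imwrite('pics/w1.png',im[:,:,::-1]); 
import pickle; pickle.dump(p,open('w1.pkl','wb')); print(p['origin'])
for n,P in dict(s=(.5846,-.1813,.108),l=(.578,-.2565,.108),t=(.5711,-.3459,.098),A=(.4144,-.1777,.0345),so=(.453,-.2528,.0035)).items(): print(n,proj(p,P))
E
```

```text
t 2.15 tcp [ 0.5298 -0.2104  0.2996] jawyaw 1.484 gap 0.464 q [-5.730e-01  3.810e-01  1.486e+00 -1.000e-03  1.277e+00 -2.057e+00] F [-0.3  0.1 -0.1] down [-0.003  0.    -1.   ]
[ 0.46087407 -0.2048041   0.44176427]
s [357.56142805 273.42922506]
l [273.52436323 273.28514976]
t [179.0216157 270.1270551]
A [343.28975368  82.9547453 ]
so [274.59503273 130.42256964]
```

View pics/w1.png

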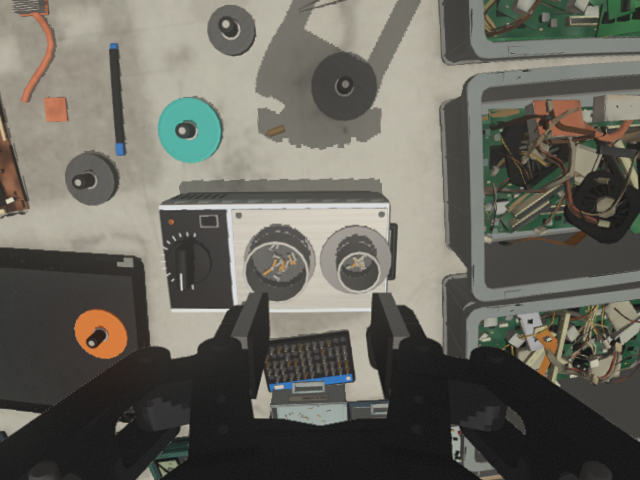

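```bash
python3 - <<'E'
import cv2
w=cv2.imread('pics/w1.png')
cv2.imwrite('pics/w1c.png',cv2.resize(w[195:325,235:401],None,fx=4.6,fy=4.6,interpolation=cv2.INTER_CUBIC)[:600,:800])
cv2.imwrite('pics/w1d.png',cv2.resize(w[0:130,200:390],None,fx=4,fy=4,interpolation=cv2.INTER_CUBIC))
E
```

```text
(no output)
```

View pics/w1c.png

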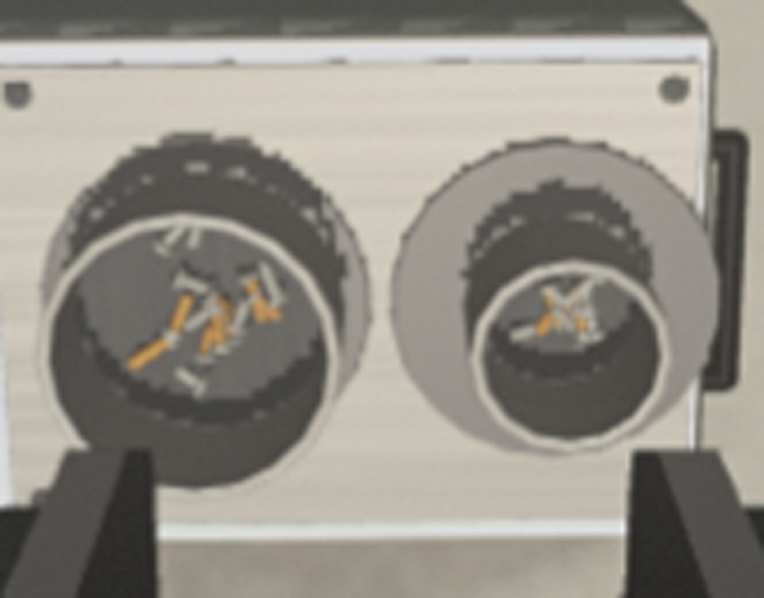

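View pics/w1d.png

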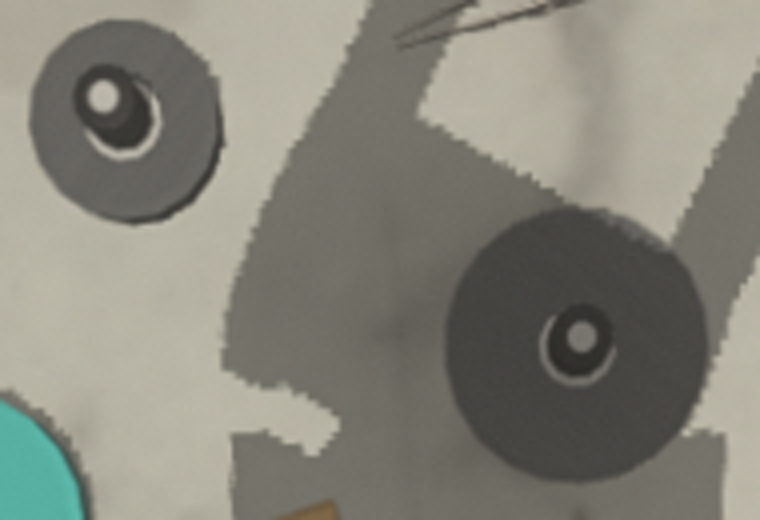

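```bash
python3 - <<'E'
from h import *
import pickle
p=pickle.load(open('w1.pkl','rb')); t=optics.camera_params('top'); s=optics.camera_params('side')
print('small',onz(p,(358.7,272.2),.108)); print('large',onz(p,(275.9,271.1),.108))
print('A',onz(p,(344-.4,86-.2),.0125),onz(p,(344.9,83.8),.0345)); print('B',onz(p,(230.9,29.6),.0125),onz(p,(225.2,23.5),.0345))
c=lambda x,y:(210+x/3.5-.4,150+y/3.5-.4)
S=c(329,69);L=c(385,122)
print('side small',onz(s,S,.108),'large',onz(s,L,.108),'A knobtop',onz(s,c(98,238),.0345),'B',onz(s,c(74,359),.0345))
print('top knobs A',onz(t,(165+123/3.6,150+423/3),.0345),'B',onz(t,(165+342/3.6,150+530/3),.0345))
E
```

```text
small [ 0.58351943 -0.18021149  0.108     ]
large [ 0.5761128  -0.25412597  0.108     ]
A [ 0.41471418 -0.17612503  0.0125    ] [ 0.4153163  -0.17619213  0.0345    ]
B [ 0.34984408 -0.28503849  0.0125    ] [ 0.34945016 -0.28570536  0.0345    ]
side small [ 0.58301019 -0.18689554  0.108     ] large [ 0.57353482 -0.26595986  0.108     ] A knobtop [ 0.41778427 -0.17751916  0.0345    ] B [ 0.35289895 -0.28493674  0.0345    ]
top knobs A [ 0.41677543 -0.18010398  0.0345    ] B [ 0.35201626 -0.28821238  0.0345    ]
```

```bash
python3 - <<'E'
from h import *
to([.4148,-.1768,.08],1.49)
E
```

```text
t 2.20 tcp [ 0.5296 -0.2093  0.2998] jawyaw 1.485 gap 0.465 q [-5.720e-01  3.800e-01  1.488e+00 -1.000e-03  1.277e+00 -2.057e+00] F [ 0.6 -0.5  0.5] down [-0.003  0.001 -1.   ]
shift [0.2201, 0.1165, 0.0225, -0.0049]
```

>>> {"method": "step_arm", "body": {"commands": [[0.02,0.06,0.012,0],[0.08,0.1165,0.0225,-0.005],[0.22,0.1165,0.0225,-0.005],[0.22,0.1165,0.0225,-0.005],[0.22,0.1165,0.0225,-0.005],[0.22,0.1165,0.0225,-0.005],[0.22,0.1165,0.0225,-0.005],[0.22,0.1165,0.0225,-0.005]]}}

```text
t: 2.87
tcp_pos: [0.4104, -0.1721, 0.0772]
tool_rot: [-0.475, 0.521, 0.485, 0.518]
force: [0.3, 0.7, 1.0]
finger_gap: 0.464
```

```bash
python3 - <<'E'
from h import *
where(); p=optics.camera_params('wrist'); im=optics.snapshot('wrist'); cv2.imwrite('pics/w2.png',im[:,:,::-1])
import pickle; pickle.dump(p,open('w2.pkl','wb'))
print(proj(p,(.4148,-.1768,.0345)))
to([.4148,-.1768,.015],1.49)
E
```

```text
t 2.87 tcp [ 0.4104 -0.1721  0.0772] jawyaw 1.492 gap 0.464 q [-6.480e-01  5.800e-01  1.997e+00 -2.000e-03  5.790e-01 -2.138e+00] F [0.3 0.7 1. ] down [-0.013  0.008 -1.   ]
[311.04765414 287.18673588]
t 2.92 tcp [ 0.4127 -0.1738  0.079 ] jawyaw 1.492 gap 0.467 q [-6.480e-01  5.770e-01  1.993e+00 -2.000e-03  5.800e-01 -2.138e+00] F [ 0.8 -0.6  0.3] down [-0.008  0.005 -1.   ]
shift [0.064, -0.0028, -0.0031, 0.0017]
```

View pics/w2.png

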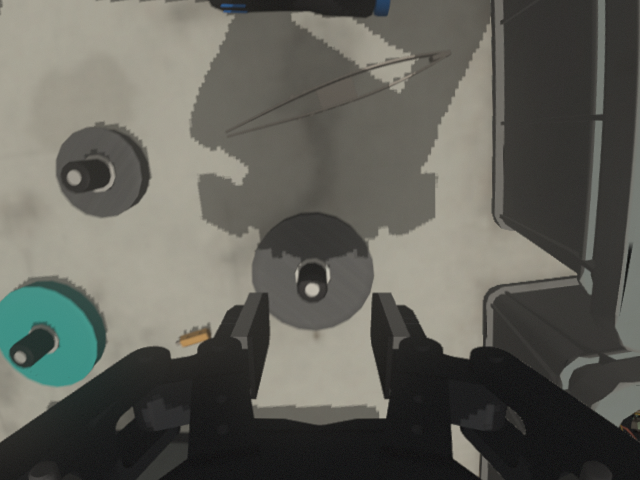

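>>> {"method": "step_arm", "body": {"commands": [[0.03,-0.003,-0.003,0],[0.05,-0.003,-0.003,0],[0.064,-0.003,-0.003,0],[0.064,-0.003,-0.003,0],[0.064,-0.003,-0.003,0]]}}

```text
t: 3.33
tcp_pos: [0.4163, -0.1769, 0.0162]
tool_rot: [-0.478, 0.52, 0.482, 0.518]
force: [-0.3, 0.4, 0.8]
finger_gap: 0.466
```

```bash
python3 - <<'E'
from h import *
to([.4148,-.1768,.015],1.49)
E
```

```text
t 3.33 tcp [ 0.4163 -0.1769  0.0162] jawyaw 1.493 gap 0.466 q [-0.649  0.717  2.008 -0.003  0.423 -2.139] F [-0.3  0.4  0.8] down [-0.006  0.003 -1.   ]
shift [0.0012, 0.0015, -0.0, 0.0029]
```

Close on the knob.

>>> {"method": "step_arm", "body": {"commands": [[0.001,0.0015,0,0],[0.001,0.0015,0,0],[0.001,0.0015,0,0],[0.001,0.0015,0,0],[0.001,0.0015,0,0],[0.001,0.0015,0,0]], "jaw": 0.008, "grip_force": 40}}

```text
t: 3.83
tcp_pos: [0.4158, -0.1772, 0.0169]
tool_rot: [-0.479, 0.52, 0.481, 0.519]
force: [2.2, 1.5, 6.9]
finger_gap: 0.167
```

```bash
python3 - <<'E'
from h import *
where()
to([.4148,-.1768,.17],1.49)
E
```

```text
t 3.83 tcp [ 0.4158 -0.1772  0.0169] jawyaw 1.493 gap 0.167 q [-6.500e-01  7.150e-01  2.011e+00 -2.000e-03  4.190e-01 -2.141e+00] F [2.2 1.5 6.9] down [-0.003  0.001 -1.   ]
t 3.83 tcp [ 0.4158 -0.1772  0.0169] jawyaw 1.493 gap 0.167 q [-6.500e-01  7.150e-01  2.011e+00 -2.000e-03  4.190e-01 -2.141e+00] F [2.2 1.5 6.9] down [-0.003  0.001 -1.   ]
shift [-0.1531, 0.0016, 0.0005, 0.0029]
```

>>> {"method": "step_arm", "body": {"commands": [[-0.03,0.0,0,0],[-0.07,0.0,0,0],[-0.11,0.0,0,0],[-0.15,0.0,0,0],[-0.155,0.0,0,0],[-0.155,0.0,0,0]]}}

```text
t: 4.33
tcp_pos: [0.418, -0.1785, 0.1755]
tool_rot: [-0.482, 0.519, 0.478, 0.519]
force: [0.0, -0.6, -0.4]
finger_gap: 0.168
```

```bash
python3 - <<'E'
from h import *
p=optics.camera_params('wrist'); im=optics.snapshot('wrist'); cv2.imwrite('pics/w3.png',im[:,:,::-1])
import pickle; pickle.dump(p,open('w3.pkl','wb'))
to([.525,-.25,.20],1.49)
E
```

```text
t 4.38 tcp [ 0.4167 -0.1776  0.1734] jawyaw 1.493 gap 0.168 q [-6.500e-01  3.930e-01  1.913e+00 -1.000e-03  8.350e-01 -2.142e+00] F [ 0.2 -0.8 -0.3] down [-0.    -0.001 -1.   ]
shift [-0.0265, -0.1136, -0.0638, 0.0029]
```

View pics/w3.png

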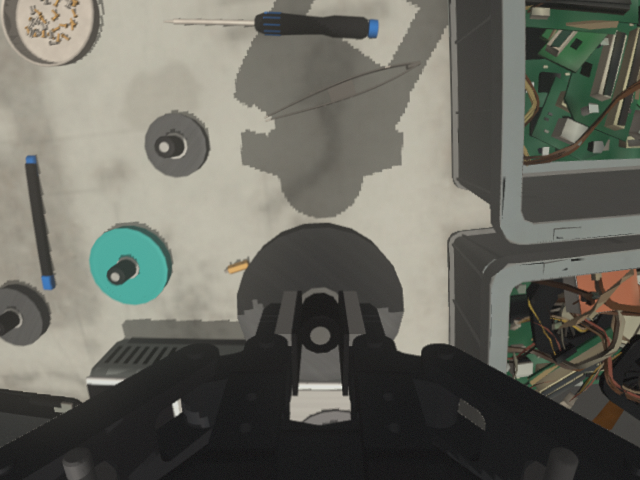

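```bash
python3 - <<'E'
from h import *
import pickle
p=pickle.load(open('w3.pkl','rb'))
w=cv2.imread('pics/w3.png'); cv2.imwrite('pics/w3c.png',cv2.resize(w[215:365,225:415],None,fx=4,fy=4,interpolation=cv2.INTER_CUBIC))
print(onz(p,(319.5,335),.1745+.0176),onz(p,(319.5,335),.1734+.0176))
E
```

```text
[ 0.41746433 -0.1787928   0.1921    ] [ 0.41807535 -0.17884442  0.191     ]
```

View pics/w3c.png

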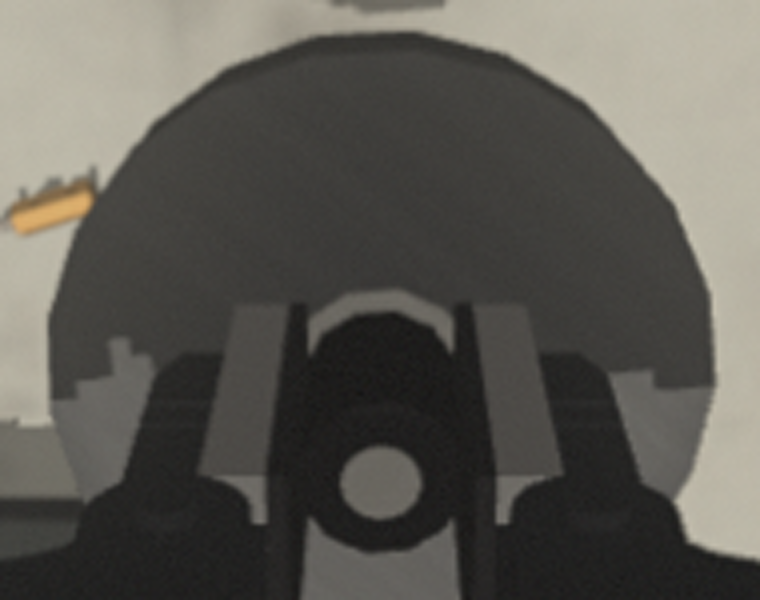

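```bash
python3 - <<'E'
from h import *
to([.577,-.2553,.17],1.49)
E
```

```text
t 4.38 tcp [ 0.4167 -0.1776  0.1734] jawyaw 1.493 gap 0.168 q [-6.500e-01  3.930e-01  1.913e+00 -1.000e-03  8.350e-01 -2.142e+00] F [ 0.2 -0.8 -0.3] down [-0.    -0.001 -1.   ]
shift [0.0035, -0.1659, -0.065, 0.0029]
```

>>> {"method": "step_arm", "body": {"commands": [[0.003,-0.04,-0.016,0],[0.003,-0.08,-0.032,0],[0.003,-0.12,-0.048,0],[0.003,-0.15,-0.06,0],[0.0035,-0.166,-0.065,0],[0.0035,-0.166,-0.065,0],[0.0035,-0.166,-0.065,0],[0.0035,-0.166,-0.065,0]]}}

```text
t: 5.05
tcp_pos: [0.5748, -0.2538, 0.1676]
tool_rot: [-0.478, 0.52, 0.482, 0.518]
force: [-0.8, 0.0, -0.1]
finger_gap: 0.167
```

```bash
python3 - <<'E'
from h import *
to([.577,-.2553,.121],1.49)
t=optics.snapshot('top');s=optics.snapshot('side')
a=cv2.resize(t[150:250,165:315,::-1],None,fx=5,fy=5,interpolation=cv2.INTER_CUBIC)
b=cv2.resize(s[150:260,250:390,::-1],None,fx=5,fy=5,interpolation=cv2.INTER_CUBIC)
cv2.imwrite('pics/t4.png',a);cv2.imwrite('pics/s4.png',b)
E
```

```text
t 5.05 tcp [ 0.5748 -0.2538  0.1676] jawyaw 1.493 gap 0.167 q [-5.930e-01  6.080e-01  1.479e+00 -1.000e-03  1.061e+00 -2.085e+00] F [-0.8  0.  -0.1] down [-0.005  0.002 -1.   ]
shift [0.0466, -0.0026, -0.0014, 0.003]
```

View pics/s4.png

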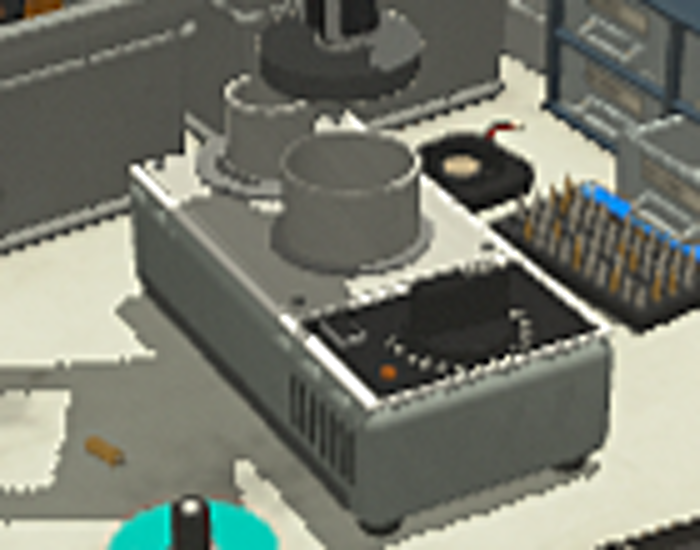

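```bash
python3 - <<'E'
from h import *
s=optics.camera_params('side')
w=where()[0]['tcp_pos']
for P in [(w[0],w[1],w[2]-.0044),(w[0],w[1],w[2]-.0169),(.577,-.2553,.108)]:
    print(((proj(s,P)-[250,150]+.4)*5).round(1))
    for d in (-.0335,.0335):
        pass
E
```

```text
t 5.15 tcp [ 0.5752 -0.2541  0.1689] jawyaw 1.493 gap 0.167 q [-5.930e-01  6.060e-01  1.479e+00 -1.000e-03  1.060e+00 -2.085e+00] F [-0.2  0.7  0.1] down [-0.003  0.001 -1.   ]
[336.3  40. ]
[336.7  67.8]
[343.  162.2]
```

>>> {"method": "step_arm", "body": {"commands": [[0.02,-0.0026,-0.0014,0],[0.038,-0.0026,-0.0014,0],[0.038,-0.0026,-0.0014,0],[0.038,-0.0026,-0.0014,0]]}}

```text
t: 5.48
tcp_pos: [0.5759, -0.2547, 0.1301]
tool_rot: [-0.478, 0.52, 0.482, 0.518]
force: [0.4, -0.1, -0.2]
finger_gap: 0.165
```

```bash
python3 - <<'E'
from h import *
to([.577,-.2553,.115],1.49)
t=optics.snapshot('top');s=optics.snapshot('side')
a=cv2.resize(t[150:250,165:315,::-1],None,fx=5,fy=5,interpolation=cv2.INTER_CUBIC)
b=cv2.resize(s[150:260,250:390,::-1],None,fx=5,fy=5,interpolation=cv2.INTER_CUBIC)
cv2.imwrite('pics/t5.png',a);cv2.imwrite('pics/s5.png',b)
E
```

```text
t 5.48 tcp [ 0.5759 -0.2547  0.1301] jawyaw 1.493 gap 0.165 q [-5.930e-01  6.580e-01  1.502e+00 -1.000e-03  9.890e-01 -2.085e+00] F [ 0.4 -0.1 -0.2] down [-0.006  0.003 -1.   ]
shift [0.0151, -0.0012, -0.0005, 0.0028]
```

View pics/s5.png

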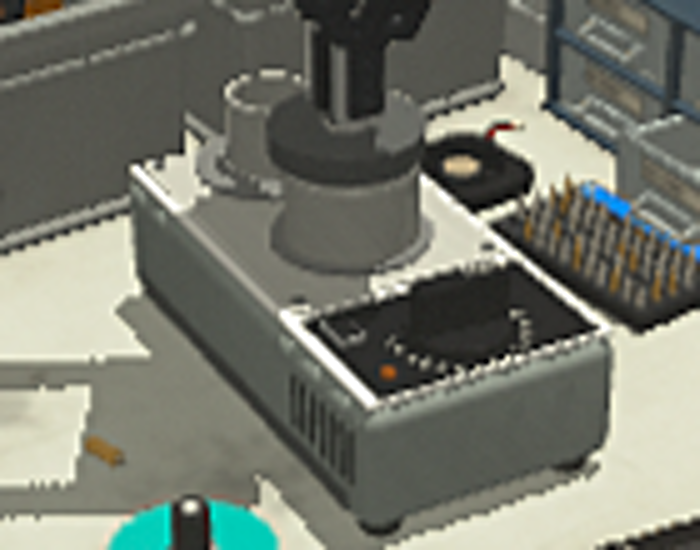

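>>> {"method": "step_arm", "body": {"commands": [[0.003,-0.0017,-0.0005,0],[0.006,-0.0017,-0.0005,0],[0.009,-0.0017,-0.0005,0]]}}

```text
t: 5.83
tcp_pos: [0.5803, -0.2571, 0.1241]
tool_rot: [-0.481, 0.519, 0.48, 0.519]
force: [1.1, 0.1, 7.3]
finger_gap: 0.171
```

```bash
python3 - <<'E'
from h import *
print(R.from_quat(optics.camera_params('side')['attitude']).as_matrix()[:,0])
to([.5775,-.2553,.115],1.49)
E
```

```text
[ 0.83417869 -0.55144093 -0.0076697 ]
t 5.83 tcp [ 0.5803 -0.2571  0.1241] jawyaw 1.493 gap 0.171 q [-5.920e-01  6.690e-01  1.499e+00 -1.000e-03  9.720e-01 -2.085e+00] F [1.1 0.1 7.3] down [ 0.001 -0.001 -1.   ]
shift [0.0091, 0.0029, 0.0016, 0.0028]
```

```bash
python3 - <<'E'
from h import *
import pickle
s=optics.snapshot('side'); where()
p=optics.camera_params('wrist'); w=optics.snapshot('wrist')
pickle.dump(p,open('w6.pkl','wb')); cv2.imwrite('pics/w6.png',w[:,:,::-1])
b=cv2.resize(s[160:240,280:360,::-1],None,fx=7,fy=7,interpolation=cv2.INTER_CUBIC)
cv2.imwrite('pics/s6.png',b); where()
E
```

```text
t 5.88 tcp [ 0.5797 -0.2565  0.1233] jawyaw 1.493 gap 0.165 q [-5.920e-01  6.700e-01  1.499e+00 -1.000e-03  9.730e-01 -2.085e+00] F [ 0.  -0.3 -0.1] down [-0.001  0.    -1.   ]
t 5.93 tcp [ 0.5792 -0.2563  0.123 ] jawyaw 1.493 gap 0.169 q [-5.920e-01  6.700e-01  1.500e+00 -1.000e-03  9.730e-01 -2.085e+00] F [-0.2 -0.2 -0.5] down [-0.002  0.001 -1.   ]
```

View pics/s6.png

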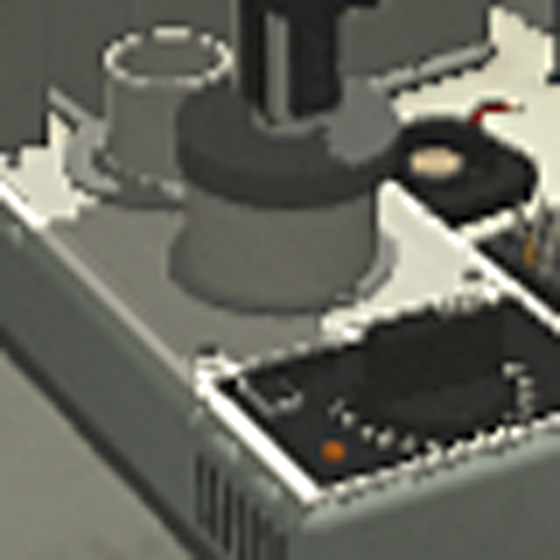

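View pics/w6.png

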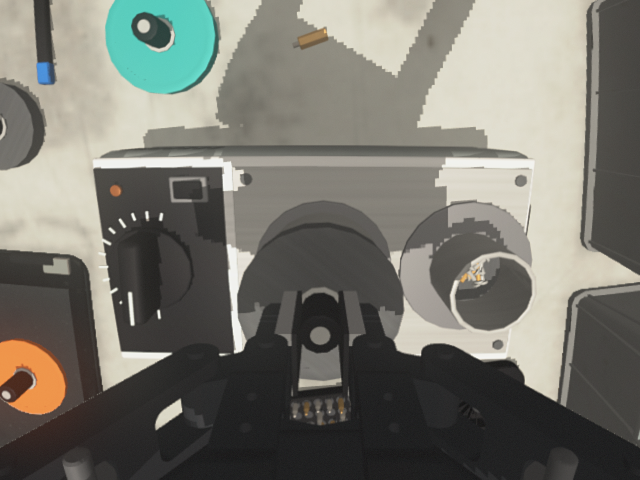

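```bash
python3 - <<'E'
from h import *
import pickle
p=pickle.load(open('w6.pkl','rb'))
w=cv2.imread('pics/w6.png'); cv2.imwrite('pics/w6c.png',cv2.resize(w[225:345,395:545],None,fx=5,fy=5,interpolation=cv2.INTER_CUBIC))
c=onz(p,(492.5,291),.108); print(c)
# cleaner panel white edges corners top z=.07
for q in [(94,161),(534,164)]: print(onz(p,q,.07))
print(onz(p,(319.5,335.3),.123+.0176))
where()
E
```

```text
[ 0.5818687  -0.18134185  0.108     ]
[ 0.51378528 -0.36520515  0.07      ]
[ 0.53227658 -0.14559573  0.07      ]
[ 0.57900605 -0.25684525  0.1406    ]
t 5.93 tcp [ 0.5792 -0.2563  0.123 ] jawyaw 1.493 gap 0.169 q [-5.920e-01  6.700e-01  1.500e+00 -1.000e-03  9.730e-01 -2.085e+00] F [-0.2 -0.2 -0.5] down [-0.002  0.001 -1.   ]
```

View pics/w6c.png

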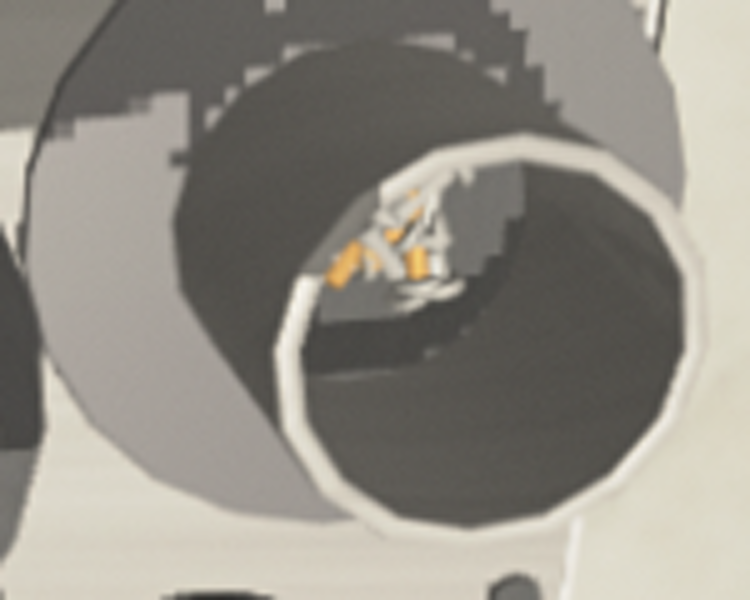

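```bash
python3 - <<'E'
from h import *
to([.576,-.2557,.127],1.49)
E
```

```text
t 5.93 tcp [ 0.5792 -0.2563  0.123 ] jawyaw 1.493 gap 0.169 q [-5.920e-01  6.700e-01  1.500e+00 -1.000e-03  9.730e-01 -2.085e+00] F [-0.2 -0.2 -0.5] down [-0.002  0.001 -1.   ]
shift [-0.004, 0.0033, 0.0003, 0.0029]
```

>>> {"method": "step_arm", "body": {"commands": [[-0.004,0.003,0,0],[-0.004,0.003,0,0],[-0.004,0.003,0,0]]}}

```text
t: 6.18
tcp_pos: [0.5761, -0.2561, 0.1273]
tool_rot: [-0.479, 0.52, 0.481, 0.519]
force: [0.0, -0.2, -0.6]
finger_gap: 0.167
```

```bash
python3 - <<'E'
from h import *
to([.576,-.2557,.115],1.49)
E
```

```text
t 6.18 tcp [ 0.5761 -0.2561  0.1273] jawyaw 1.493 gap 0.167 q [-5.950e-01  6.610e-01  1.505e+00 -1.000e-03  9.770e-01 -2.087e+00] F [ 0.  -0.2 -0.6] down [-0.002  0.    -1.   ]
shift [0.0123, 0.0001, 0.0003, 0.0028]
```

Slow descent.

>>> {"method": "step_arm", "body": {"commands": [[0.003,0,0,0],[0.005,0,0,0],[0.007,0,0,0],[0.0085,0,0,0],[0.0085,0,0,0]]}}

```text
t: 6.6
tcp_pos: [0.5769, -0.256, 0.1185]
tool_rot: [-0.48, 0.519, 0.48, 0.519]
force: [2.8, 2.0, 1.2]
finger_gap: 0.168
```

```bash
python3 - <<'E'
from h import *
to([.576,-.2557,.115],1.49)
E
```

```text
t 6.60 tcp [ 0.5769 -0.256   0.1185] jawyaw 1.493 gap 0.168 q [-0.594  0.673  1.51   0.     0.959 -2.087] F [2.8 2.  1.2] down [-0.001  0.    -1.   ]
shift [0.0035, 0.0009, 0.0002, 0.0026]
```

>>> {"method": "step_arm", "body": {"commands": [[0.0015,0.0005,0,0],[0.003,0.0005,0,0],[0.004,0.0005,0,0],[0.005,0.0005,0,0],[0.005,0.0005,0,0]]}}

```text
t: 7.02
tcp_pos: [0.5774, -0.2559, 0.1152]
tool_rot: [-0.481, 0.519, 0.48, 0.52]
force: [1.4, 3.6, 9.4]
finger_gap: 0.166
```

```bash
python3 - <<'E'
from h import *
where()
s=optics.snapshot('side')
b=cv2.resize(s[160:240,280:360,::-1],None,fx=7,fy=7,interpolation=cv2.INTER_CUBIC)
cv2.imwrite('pics/s7.png',b)
E
```

```text
t 7.02 tcp [ 0.5774 -0.2559  0.1152] jawyaw 1.493 gap 0.166 q [-5.940e-01  6.780e-01  1.513e+00  1.000e-03  9.490e-01 -2.087e+00] F [1.4 3.6 9.4] down [ 0.002 -0.    -1.   ]
```

View pics/s7.png

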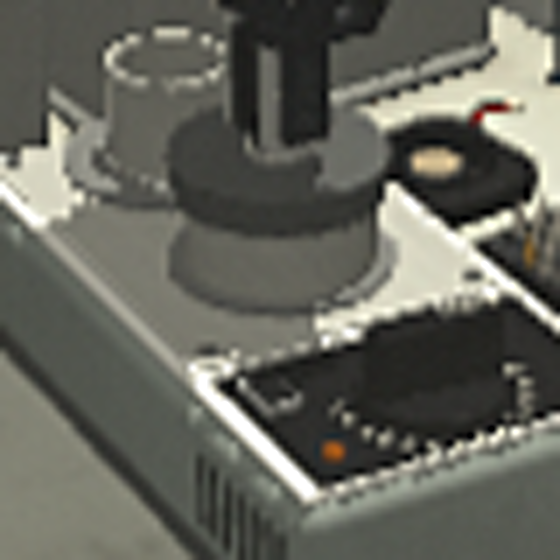

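>>> {"method": "step_arm", "body": {"commands": [[0,0,0,0],[0,0,0,0],[0,0,0,0],[0,0,0,0]], "jaw": 0.035}}

```text
t: 7.4
tcp_pos: [0.5766, -0.2559, 0.1145]
tool_rot: [-0.48, 0.519, 0.48, 0.519]
force: [0.7, 0.1, 0.9]
finger_gap: 0.41
```

>>> {"method": "step_arm", "body": {"commands": [[-0.02,0,0,0],[-0.05,0,0,0],[-0.09,0.0,0,0],[-0.11,0.02,0,0],[-0.11,0.06,0,0],[-0.11,0.07,0,0],[-0.11,0.07,0,0]]}}

```text
t: 7.98
tcp_pos: [0.5032, -0.2493, 0.2242]
tool_rot: [-0.478, 0.52, 0.481, 0.519]
force: [-0.8, -0.1, -0.4]
finger_gap: 0.41
```

```bash
python3 - <<'E'
from h import *
import pickle
where()
p=optics.camera_params('wrist'); w=optics.snapshot('wrist')
pickle.dump(p,open('w8.pkl','wb')); cv2.imwrite('pics/w8.png',w[:,:,::-1])
s=optics.snapshot('side')
cv2.imwrite('pics/s8.png',cv2.resize(s[160:240,280:360,::-1],None,fx=7,fy=7,interpolation=cv2.INTER_CUBIC))
to([.3497,-.2855,.08],1.49)
E
```

```text
t 7.98 tcp [ 0.5032 -0.2493  0.2242] jawyaw 1.491 gap 0.410 q [-6.590e-01  4.530e-01  1.598e+00 -1.000e-03  1.095e+00 -2.150e+00] F [-0.8 -0.1 -0.4] down [-0.004  0.003 -1.   ]
t 8.08 tcp [ 0.5067 -0.2507  0.2243] jawyaw 1.492 gap 0.410 q [-0.657  0.456  1.592  0.     1.094 -2.149] F [0.3 0.3 0.1] down [-0.  0. -1.]
shift [0.1443, 0.1537, -0.0471, 0.0017]
```

View pics/w8.png

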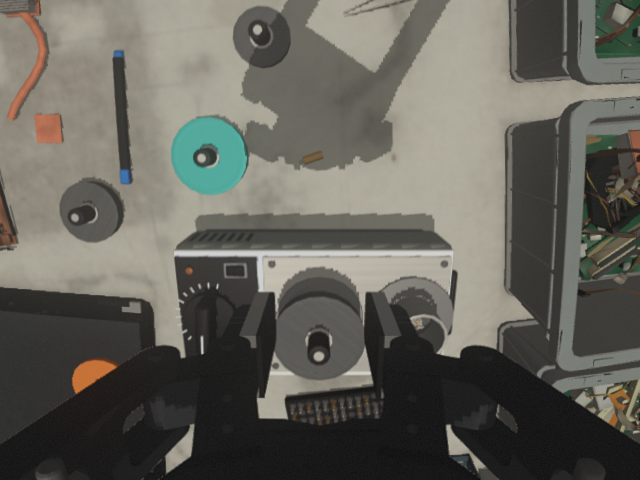

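View pics/s8.png

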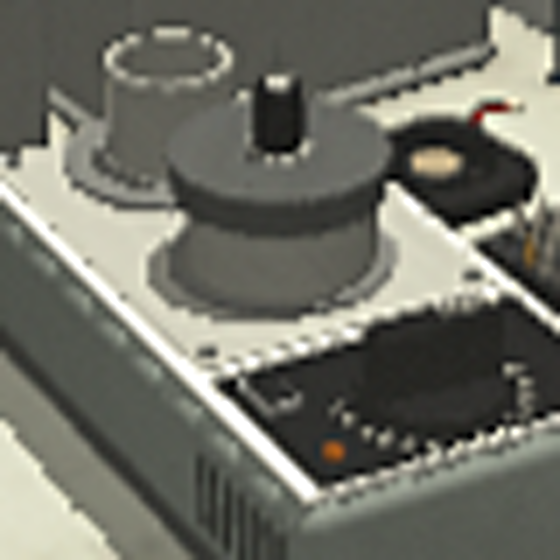

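>>> {"method": "step_arm", "body": {"commands": [[0.0,0.04,-0.012,0],[0.02,0.08,-0.025,0],[0.05,0.12,-0.037,0],[0.09,0.1537,-0.047,0],[0.12,0.1537,-0.047,0],[0.144,0.1537,-0.047,0],[0.144,0.1537,-0.047,0],[0.144,0.1537,-0.047,0]]}}

```text
t: 8.75
tcp_pos: [0.3498, -0.2853, 0.0784]
tool_rot: [-0.478, 0.519, 0.481, 0.52]
force: [0.5, -0.6, -0.0]
finger_gap: 0.413
```

```bash
python3 - <<'E'
from h import *
import pickle
p=optics.camera_params('wrist'); where(); w=optics.snapshot('wrist')
pickle.dump(p,open('w9.pkl','wb')); cv2.imwrite('pics/w9.png',w[:,:,::-1])
print(proj(p,(.3497,-.2855,.0345)))
to([.3497,-.2855,.016],1.49)
E
```

```text
t 8.75 tcp [ 0.3498 -0.2853  0.0784] jawyaw 1.491 gap 0.413 q [-9.330e-01  5.800e-01  1.988e+00  1.000e-03  5.790e-01 -2.424e+00] F [ 0.5 -0.6 -0. ] down [-0.003  0.004 -1.   ]
[319.52587589 276.42338241]
t 8.80 tcp [ 0.3509 -0.2862  0.0801] jawyaw 1.492 gap 0.408 q [-9.320e-01  5.760e-01  1.987e+00  1.000e-03  5.790e-01 -2.425e+00] F [0.5 0.3 0.1] down [ 0.  0. -1.]
shift [0.0641, 0.0013, 0.0006, 0.0019]
```

View pics/w9.png

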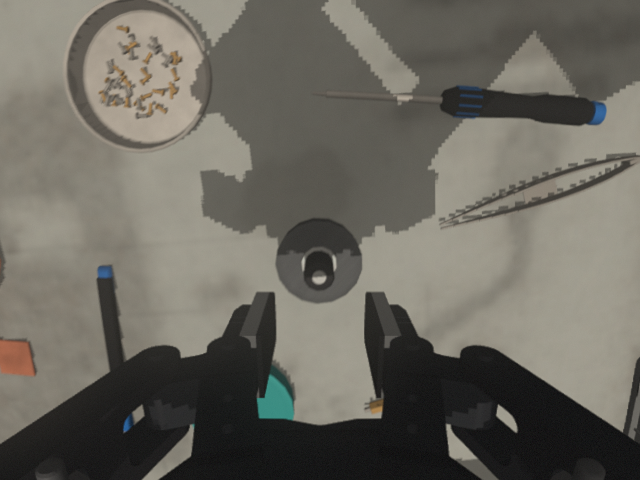

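>>> {"method": "step_arm", "body": {"commands": [[0.03,0.001,0,0],[0.05,0.001,0,0],[0.064,0.001,0.0005,0],[0.064,0.001,0.0005,0],[0.064,0.001,0.0005,0]]}}

```text
t: 9.22
tcp_pos: [0.3517, -0.2868, 0.0175]
tool_rot: [-0.481, 0.519, 0.479, 0.519]
force: [0.5, -0.4, -0.4]
finger_gap: 0.409
```

>>> {"method": "step_arm", "body": {"commands": [[0,0,0,0],[0,0,0,0],[0,0,0,0],[0,0,0,0],[0,0,0,0],[0,0,0,0]], "jaw": 0.008}}

```text
t: 9.72
tcp_pos: [0.3533, -0.2883, 0.0197]
tool_rot: [-0.484, 0.519, 0.477, 0.519]
force: [1.2, 0.9, 6.3]
finger_gap: 0.167
```

```bash
python3 - <<'E'
from h import *
where()
E
```

```text
t 9.72 tcp [ 0.3533 -0.2883  0.0197] jawyaw 1.493 gap 0.167 q [-9.310e-01  7.090e-01  2.010e+00  2.000e-03  4.130e-01 -2.426e+00] F [1.2 0.9 6.3] down [ 0.006 -0.007 -1.   ]
```

>>> {"method": "step_arm", "body": {"commands": [[-0.03,0.0,0,0],[-0.07,0.0,0,0],[-0.11,0.0,0,0],[-0.15,0.0,0,0],[-0.155,0.0,0,0],[-0.155,0.0,0,0],[-0.155,0.0,0,0]]}}

```text
t: 10.3
tcp_pos: [0.3524, -0.287, 0.1754]
tool_rot: [-0.484, 0.519, 0.476, 0.519]
force: [-0.5, 0.4, -0.5]
finger_gap: 0.167
```

```bash
python3 - <<'E'
from h import *
import pickle
p=optics.camera_params('wrist'); where(); w=optics.snapshot('wrist')
pickle.dump(p,open('w10.pkl','wb')); cv2.imwrite('pics/w10.png',w[:,:,::-1])
cv2.imwrite('pics/w10c.png',cv2.resize(w[215:365,225:415,::-1],None,fx=4,fy=4,interpolation=cv2.INTER_CUBIC))
to([.5833,-.1812,.17],1.49)
E
```

```text
t 10.30 tcp [ 0.3524 -0.287   0.1754] jawyaw 1.494 gap 0.167 q [-9.310e-01  3.870e-01  1.915e+00  1.000e-03  8.280e-01 -2.425e+00] F [-0.5  0.4 -0.5] down [ 0.007 -0.009 -1.   ]
t 10.35 tcp [ 0.3519 -0.2864  0.1743] jawyaw 1.493 gap 0.160 q [-9.310e-01  3.890e-01  1.916e+00  1.000e-03  8.280e-01 -2.425e+00] F [-1.3 -0.3 -0.9] down [ 0.006 -0.006 -1.   ]
shift [0.0049, -0.2226, 0.1228, 0.0034]
```

View pics/w10c.png

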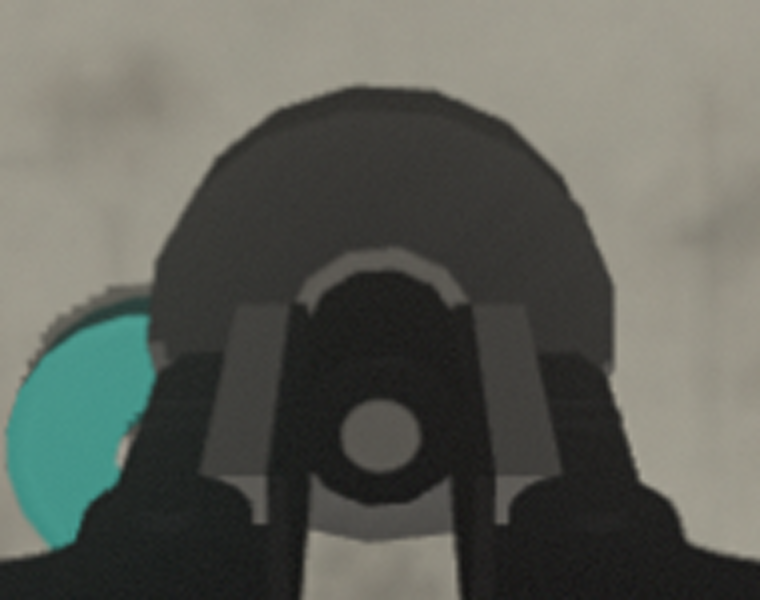

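```bash
python3 - <<'E'
from h import *
import pickle
p=pickle.load(open('w10.pkl','rb'))
print(onz(p,(225+381/4-.4,215+436/4-.4),.1754+.0155))
p=pickle.load(open('w3.pkl','rb'))
print(onz(p,(225+381/4-.4,215+483/4-.4),.1755+.0176))
E
```

```text
[ 0.3478627  -0.28677182  0.1909    ]
[ 0.41705611 -0.17863365  0.1931    ]
```

>>> {"method": "step_arm", "body": {"commands": [[0.005,-0.036,0.02,0],[0.005,-0.072,0.04,0],[0.005,-0.108,0.06,0],[0.005,-0.144,0.08,0],[0.005,-0.18,0.1,0],[0.005,-0.21,0.115,0],[0.005,-0.226,0.1228,0],[0.005,-0.226,0.1228,0]]}}

```text
t: 11.02
tcp_pos: [0.5894, -0.1793, 0.167]
tool_rot: [-0.484, 0.518, 0.479, 0.518]
force: [0.3, -1.3, -0.3]
finger_gap: 0.163
```

```bash
python3 - <<'E'
from h import *
to([.5875,-.1812,.135],1.49)
E
```

```text
t 11.02 tcp [ 0.5894 -0.1793  0.167 ] jawyaw 1.497 gap 0.163 q [-0.475  0.59   1.521 -0.002  1.025 -1.971] F [ 0.3 -1.3 -0.3] down [ 0.005 -0.005 -1.   ]
shift [0.032, 0.0019, -0.0019, 0.007]
```

>>> {"method": "step_arm", "body": {"commands": [[0.015,0.002,-0.002,0.005],[0.028,0.002,-0.002,0.005],[0.032,0.002,-0.002,0.005],[0.032,0.002,-0.002,0.005],[0.032,0.002,-0.002,0.005]]}}

```text
t: 11.43
tcp_pos: [0.5863, -0.1814, 0.1339]
tool_rot: [-0.481, 0.52, 0.478, 0.519]
force: [-0.2, 0.9, 0.1]
finger_gap: 0.166
```

```bash
python3 - <<'E'
from h import *
to([.5875,-.1812,.12],1.49)
s=optics.snapshot('side');t=optics.snapshot('top')
cv2.imwrite('pics/s11.png',cv2.resize(s[150:230,270:350,::-1],None,fx=7,fy=7,interpolation=cv2.INTER_CUBIC))
p=optics.camera_params('wrist'); w=optics.snapshot('wrist'); cv2.imwrite('pics/w11.png',w[:,:,::-1])
E
```

```text
t 11.43 tcp [ 0.5863 -0.1814  0.1339] jawyaw 1.491 gap 0.166 q [-0.481  0.632  1.55  -0.003  0.957 -1.971] F [-0.2  0.9  0.1] down [ 0.002 -0.004 -1.   ]
shift [0.0139, -0.0012, 0.0004, 0.0013]
```

View pics/s11.png

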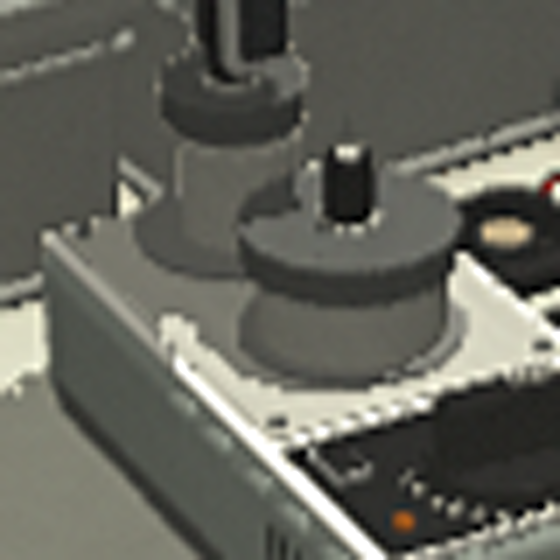

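View pics/w11.png

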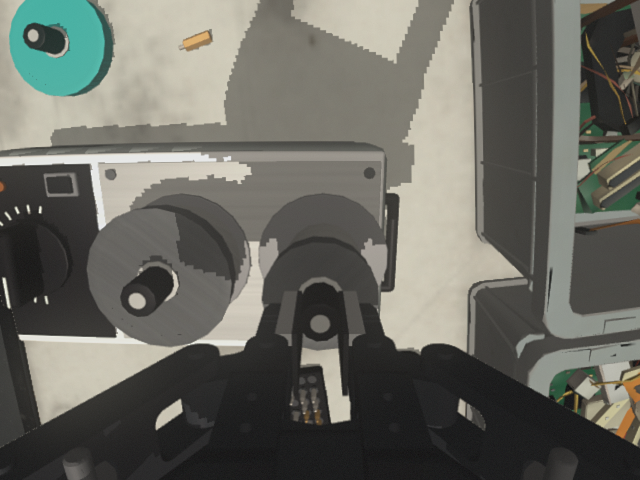

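>>> {"method": "step_arm", "body": {"commands": [[0.003,-0.0015,0.0005,0],[0.006,-0.0015,0.0005,0],[0.009,-0.0015,0.0005,0],[0.011,-0.0015,0.0005,0],[0.011,-0.0015,0.0005,0]]}}

```text
t: 12.0
tcp_pos: [0.5887, -0.1812, 0.124]
tool_rot: [-0.482, 0.519, 0.478, 0.519]
force: [0.4, 0.5, 0.5]
finger_gap: 0.166
```

```bash
python3 - <<'E'
from h import *
to([.5875,-.1815,.116],1.49)
s=optics.snapshot('side')
cv2.imwrite('pics/s12.png',cv2.resize(s[150:230,270:350,::-1],None,fx=7,fy=7,interpolation=cv2.INTER_CUBIC))
E
```

```text
t 12.00 tcp [ 0.5887 -0.1812  0.124 ] jawyaw 1.492 gap 0.166 q [-0.479  0.647  1.552 -0.003  0.936 -1.969] F [0.4 0.5 0.5] down [ 0.004 -0.005 -1.   ]
shift [0.008, 0.0012, -0.0004, 0.0016]
```

View pics/s12.png

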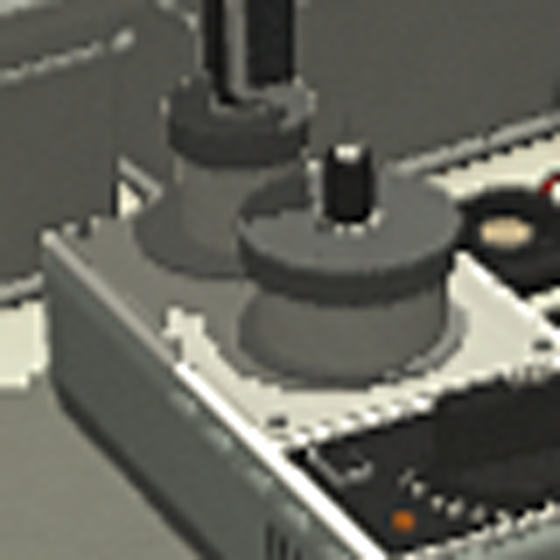

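>>> {"method": "step_arm", "body": {"commands": [[0.002,0,0,0],[0.004,0,0,0],[0.006,0,0,0],[0.008,0,0,0],[0.009,0,0,0],[0.009,0,0,0]]}}

```text
t: 12.55
tcp_pos: [0.5889, -0.1813, 0.1178]
tool_rot: [-0.483, 0.519, 0.477, 0.519]
force: [-5.3, 1.9, 14.8]
finger_gap: 0.167
```

```bash
python3 - <<'E'
from h import *
where()
s=optics.snapshot('side')
cv2.imwrite('pics/s13.png',cv2.resize(s[150:230,270:350,::-1],None,fx=7,fy=7,interpolation=cv2.INTER_CUBIC))
E
```

```text
t 12.55 tcp [ 0.5889 -0.1813  0.1178] jawyaw 1.492 gap 0.167 q [-0.479  0.656  1.556 -0.003  0.922 -1.969] F [-5.3  1.9 14.8] down [ 0.005 -0.005 -1.   ]
```

View pics/s13.png

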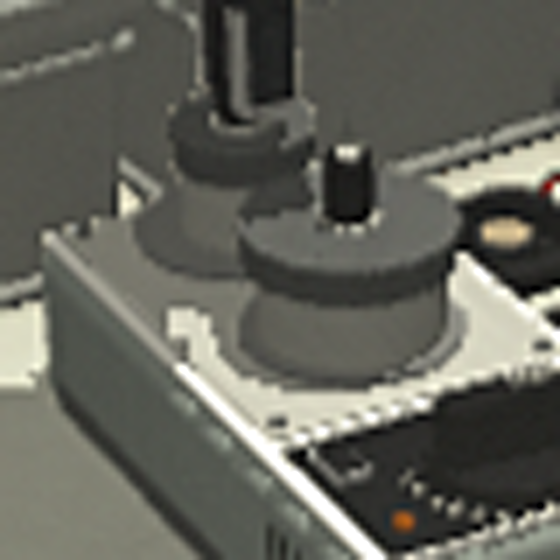

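>>> {"method": "step_arm", "body": {"commands": [[0.0,0.001,0,0],[0.0,0.0015,0,0],[0.001,0.0015,0,0]]}}

```text
t: 12.85
tcp_pos: [0.5877, -0.1814, 0.1178]
tool_rot: [-0.483, 0.519, 0.477, 0.519]
force: [-3.6, 0.8, 13.7]
finger_gap: 0.159
```

>>> {"method": "step_arm", "body": {"commands": [[0,0,0,0],[0,0,0,0],[0,0,0,0],[0,0,0,0]], "jaw": 0.035}}

```text
t: 13.18
tcp_pos: [0.5875, -0.1813, 0.1172]
tool_rot: [-0.483, 0.519, 0.477, 0.519]
force: [-0.4, -0.5, 0.7]
finger_gap: 0.41
```

>>> {"method": "step_arm", "body": {"commands": [[-0.02,0,0,0],[-0.05,0,0,0],[-0.09,0.0,0,0],[-0.11,0.02,0,0],[-0.11,0.06,0,0],[-0.11,0.07,0,0],[-0.11,0.07,0,0]]}}

```text
t: 13.77
tcp_pos: [0.5136, -0.1739, 0.2266]
tool_rot: [-0.481, 0.52, 0.478, 0.519]
force: [-0.7, -0.1, 1.2]
finger_gap: 0.413
```

```bash
python3 - <<'E'
from h import *
import pickle
where()
p=optics.camera_params('wrist'); w=optics.snapshot('wrist')
pickle.dump(p,open('w14.pkl','wb')); cv2.imwrite('pics/w14.png',w[:,:,::-1])
s=optics.snapshot('side')
cv2.imwrite('pics/s14.png',cv2.resize(s[150:230,270:350,::-1],None,fx=7,fy=7,interpolation=cv2.INTER_CUBIC))
t=optics.snapshot('top')
cv2.imwrite('pics/t14.png',cv2.resize(t[150:250,165:315,::-1],None,fx=5,fy=5,interpolation=cv2.INTER_CUBIC))
to([.571,-.3459,.13],1.49)
E
```

```text
t 13.77 tcp [ 0.5136 -0.1739  0.2266] jawyaw 1.491 gap 0.413 q [-0.531  0.421  1.648 -0.003  1.069 -2.021] F [-0.7 -0.1  1.2] down [ 0.002 -0.004 -1.   ]
t 13.92 tcp [ 0.518  -0.1756  0.2267] jawyaw 1.492 gap 0.414 q [-5.300e-01  4.250e-01  1.640e+00 -2.000e-03  1.067e+00 -2.021e+00] F [ 0.2 -0.3 -0.8] down [ 0.006 -0.006 -1.   ]
shift [0.098, -0.0656, -0.165, 0.0016]
```

View pics/w14.png

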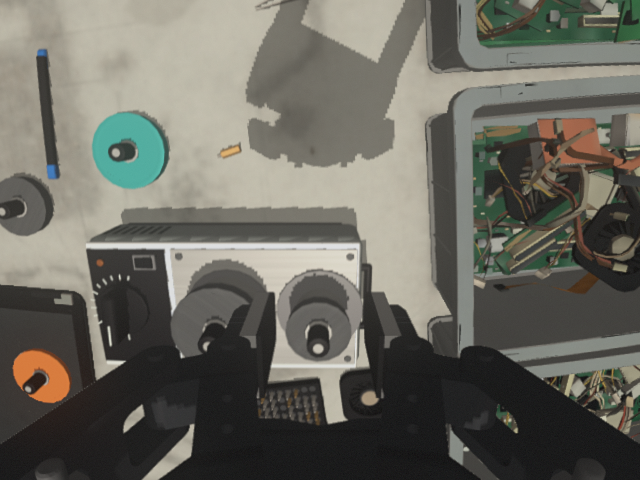

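View pics/s14.png

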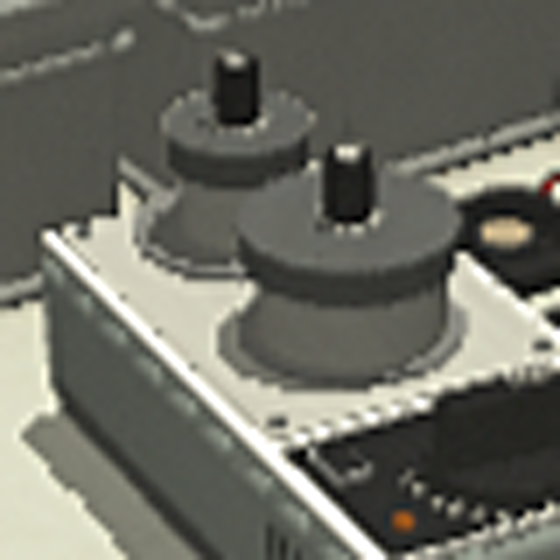

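View pics/t14.png

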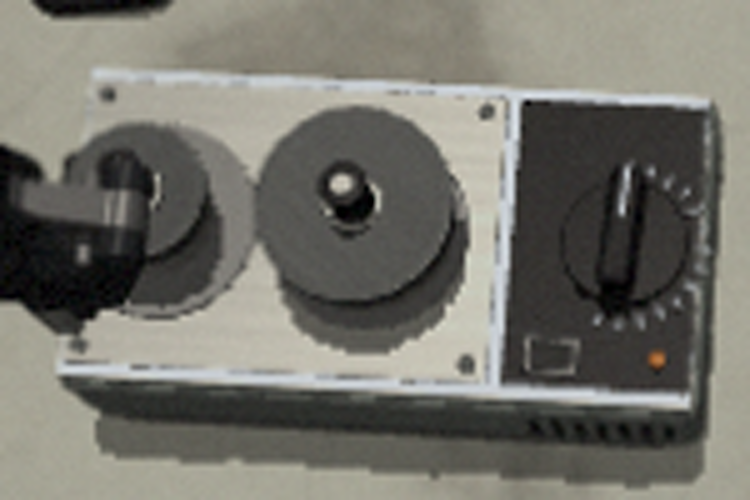

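>>> {"method": "step_arm", "body": {"commands": [[0.0,-0.015,-0.038,0],[0.0,-0.03,-0.075,0],[0.0,-0.045,-0.113,0],[0.02,-0.055,-0.15,0],[0.04,-0.055,-0.165,0],[0.04,-0.055,-0.165,0],[0.04,-0.055,-0.165,0]]}}

```text
t: 14.5
tcp_pos: [0.5598, -0.3451, 0.1853]
tool_rot: [-0.481, 0.519, 0.478, 0.52]
force: [-0.8, -0.3, 0.9]
finger_gap: 0.412
```

```bash
python3 - <<'E'
from h import *
import pickle
where()
p=optics.camera_params('wrist'); w=optics.snapshot('wrist')
pickle.dump(p,open('w15.pkl','wb')); cv2.imwrite('pics/w15.png',w[:,:,::-1])
print(proj(p,(.571,-.3459,.098)),proj(p,(.569,-.3457,.098)))
cv2.imwrite('pics/w15c.png',cv2.resize(w[210:360,240:400,::-1],None,fx=4,fy=4,interpolation=cv2.INTER_CUBIC))
where()
E
```

```text
t 14.50 tcp [ 0.5598 -0.3451  0.1853] jawyaw 1.490 gap 0.412 q [-0.722  0.62   1.393  0.     1.124 -2.212] F [-0.8 -0.3  0.9] down [ 0.004 -0.003 -1.   ]
[320.63264584 268.03917447] [320.70115796 264.94596623]
t 14.55 tcp [ 0.5603 -0.3443  0.1867] jawyaw 1.491 gap 0.406 q [-7.210e-01  6.180e-01  1.393e+00  1.000e-03  1.124e+00 -2.212e+00] F [ 0.7 -0.5  0.7] down [ 0.005 -0.004 -1.   ]
```

View pics/w15.png

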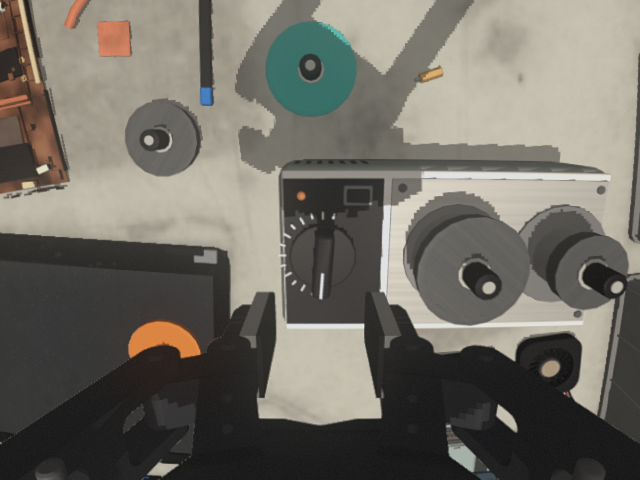

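View pics/w15c.png

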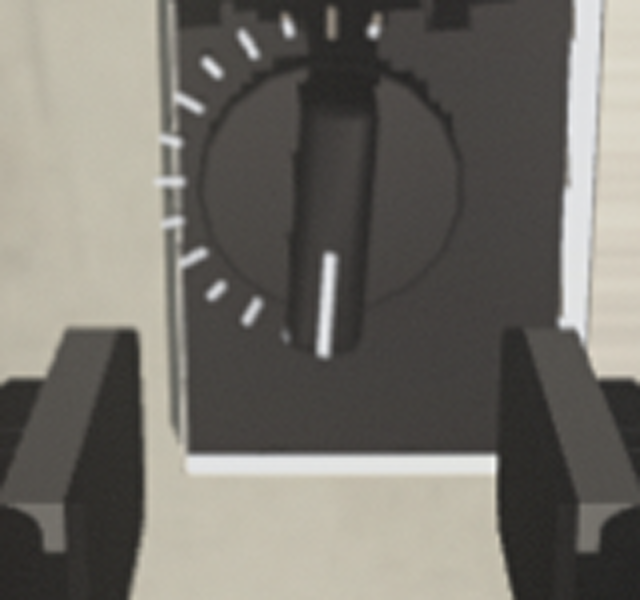

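```bash
python3 - <<'E'
from h import *
import pickle
p=pickle.load(open('w15.pkl','rb'))
c=lambda x,y:(240+x/4-.4,210+y/4-.4)
print('bar',onz(p,c(332,231),.098),'disc',onz(p,c(332,181),.075))
a,b=onz(p,c(331,255),.098),onz(p,c(323.5,357),.098); d=b-a; print('line yaw',np.arctan2(d[1],d[0]), 'jaw',np.arctan2(d[1],d[0])+np.pi/2)
to([.571,-.345,.081],1.49)
E
```

```text
bar [ 0.57064776 -0.34466021  0.098     ] disc [ 0.56992026 -0.34449678  0.075     ]
line yaw -0.14643827748273633 jaw 1.4243580493121601
t 14.55 tcp [ 0.5603 -0.3443  0.1867] jawyaw 1.491 gap 0.406 q [-7.210e-01  6.180e-01  1.393e+00  1.000e-03  1.124e+00 -2.212e+00] F [ 0.7 -0.5  0.7] down [ 0.005 -0.004 -1.   ]
shift [0.1057, -0.0101, 0.0005, 0.0013]
```

>>> {"method": "step_arm", "body": {"commands": [[0.03,-0.006,0,0],[0.06,-0.0095,0,0.01],[0.065,-0.0095,0,0.01],[0.065,-0.0095,0,0.01]]}}

```text
t: 14.88
tcp_pos: [0.5696, -0.3429, 0.1204]
tool_rot: [-0.478, 0.521, 0.477, 0.522]
force: [0.2, -0.4, 0.1]
finger_gap: 0.409
```

```bash
python3 - <<'E'
from h import *
to([.5702,-.3448,.082],1.48)
E
```

```text
t 14.88 tcp [ 0.5696 -0.3429  0.1204] jawyaw 1.483 gap 0.409 q [-7.100e-01  7.080e-01  1.419e+00  1.000e-03  1.013e+00 -2.194e+00] F [ 0.2 -0.4  0.1] down [ 0.002 -0.001 -1.   ]
shift [0.0384, -0.0007, -0.0019, 0.0035]
```

>>> {"method": "step_arm", "body": {"commands": [[0.015,-0.0005,-0.0015,0],[0.03,-0.0005,-0.0019,0],[0.038,-0.0005,-0.0019,0],[0.038,-0.0005,-0.0019,0],[0.038,-0.0005,-0.0019,0]]}}

```text
t: 15.3
tcp_pos: [0.5703, -0.3448, 0.0829]
tool_rot: [-0.479, 0.521, 0.477, 0.522]
force: [-0.2, 0.7, 0.8]
finger_gap: 0.411
```

```bash
python3 - <<'E'
from h import *
to([.5702,-.3448,.082],1.48)
E
```

```text
t 15.30 tcp [ 0.5703 -0.3448  0.0829] jawyaw 1.484 gap 0.411 q [-7.120e-01  7.590e-01  1.434e+00  1.000e-03  9.460e-01 -2.196e+00] F [-0.2  0.7  0.8] down [ 0.002 -0.001 -1.   ]
shift [0.0009, 0.0001, 0.0, 0.0037]
```

>>> {"method": "step_arm", "body": {"commands": [[0,0,0,0],[0,0,0,0],[0,0,0,0],[0,0,0,0],[0,0,0,0]], "jaw": 0.004, "grip_force": 50}}

```text
t: 15.72
tcp_pos: [0.5709, -0.3448, 0.0844]
tool_rot: [-0.479, 0.521, 0.476, 0.522]
force: [-0.6, 1.9, 5.2]
finger_gap: 0.129
```

```bash
python3 - <<'E'
from h import *
to([.5702,-.3448,.082],1.48)
print(telemetry.sense()['ft_torque'])
E
```

```text
t 15.72 tcp [ 0.5709 -0.3448  0.0844] jawyaw 1.483 gap 0.129 q [-7.110e-01  7.570e-01  1.434e+00  2.000e-03  9.470e-01 -2.196e+00] F [-0.6  1.9  5.2] down [ 0.004 -0.001 -1.   ]
shift [0.0024, 0.0007, -0.0001, 0.0034]
[ 0.407922    0.07298937 -0.06694141]
```

>>> {"method": "step_arm", "body": {"commands": [[0,0,0,0.1],[0,0,0,0.2],[0,0,0,0.3],[0,0,0,0.4],[0,0,0,0.5],[0,0,0,0.6],[0,0,0,0.7],[0,0,0,0.8]]}}

```text
t: 16.38
tcp_pos: [0.5713, -0.344, 0.0845]
tool_rot: [-0.236, 0.665, 0.235, 0.668]
force: [1.3, 1.8, 0.1]
finger_gap: 0.125
```

```bash
python3 - <<'E'
from h import *
to([.5705,-.3448,.0835])
print(telemetry.sense()['ft_torque'])
E
```

```text
t 16.38 tcp [ 0.5713 -0.344   0.0845] jawyaw 0.679 gap 0.125 q [-0.71   0.757  1.434  0.003  0.947 -1.391] F [1.3 1.8 0.1] down [ 0.005 -0.001 -1.   ]
shift [0.001, -0.0001, -0.0011]
[ 0.46847176 -0.2716484   0.06318615]
```

>>> {"method": "step_arm", "body": {"commands": [[0,0,-0.0005,0.1],[0,0,-0.0005,0.2],[0,0,-0.0005,0.3],[0,0,-0.0005,0.4],[0,0,-0.0005,0.5],[0,0,-0.0005,0.6],[0,0,-0.0005,0.7],[0,0,-0.0005,0.8]]}}

```text
t: 17.05
tcp_pos: [0.5721, -0.3437, 0.0845]
tool_rot: [0.044, 0.703, -0.044, 0.708]
force: [3.5, 2.8, -0.7]
finger_gap: 0.124
```

```bash
python3 - <<'E'
from h import *
to([.5705,-.3448,.0835])
print(telemetry.sense()['ft_torque'])
t=optics.snapshot('top')
cv2.imwrite('pics/t16.png',cv2.resize(t[130:250,165:345,::-1],None,fx=4,fy=4,interpolation=cv2.INTER_CUBIC))
E
```

```text
t 17.05 tcp [ 0.5721 -0.3437  0.0845] jawyaw -0.126 gap 0.124 q [-0.71   0.757  1.434  0.005  0.945 -0.587] F [ 3.5  2.8 -0.7] down [ 0.007 -0.    -1.   ]
shift [0.001, -0.0013, -0.0014]
[ 0.35260205 -0.49188231  0.14473096]
```

View pics/t16.png

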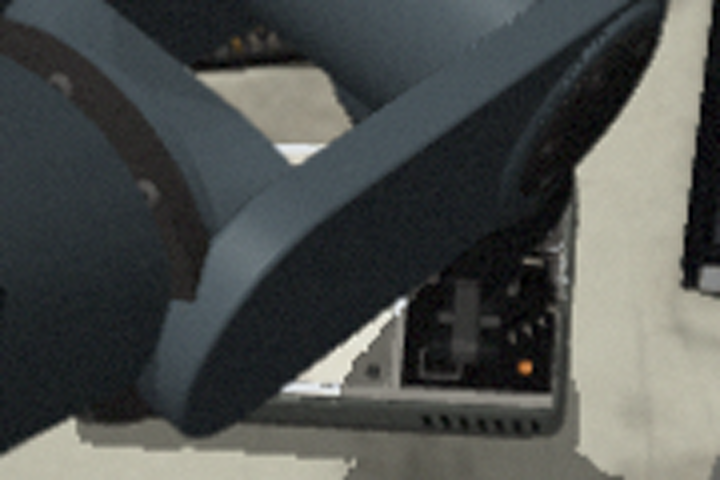

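>>> {"method": "step_arm", "body": {"commands": [[0,-0.0005,-0.001,0.1],[0,-0.0005,-0.001,0.2],[0,-0.0005,-0.001,0.3],[0,-0.0005,-0.001,0.4],[0,-0.0005,-0.001,0.5],[0,-0.0005,-0.001,0.6],[0,-0.0005,-0.001,0.7],[0,-0.0005,-0.001,0.8]]}}

```text
t: 17.77
tcp_pos: [0.5728, -0.3442, 0.0845]
tool_rot: [0.319, 0.628, -0.316, 0.635]
force: [5.8, 1.2, -2.6]
finger_gap: 0.126
```

```bash
python3 - <<'E'
from h import *
to([.5705,-.3448,.0835])
print(telemetry.sense()['ft_torque'])
E
```

```text
t 17.77 tcp [ 0.5728 -0.3442  0.0845] jawyaw -0.931 gap 0.126 q [-0.711  0.757  1.434  0.007  0.941  0.217] F [ 5.8  1.2 -2.6] down [ 0.011 -0.001 -1.   ]
shift [0.001, -0.0022, -0.0009]
[ 0.2469317  -0.71910207  0.18845143]
```

>>> {"method": "step_arm", "body": {"commands": [[0,-0.001,-0.0005,0.1],[0,-0.001,-0.0005,0.2],[0,-0.001,-0.0005,0.3],[0,-0.001,-0.0005,0.4],[0,-0.001,-0.0005,0.5],[0,-0.001,-0.0005,0.6],[0,-0.001,-0.0005,0.7],[0,-0.001,-0.0005,0.8]]}}

```text
t: 18.43
tcp_pos: [0.5731, -0.345, 0.0845]
tool_rot: [0.542, 0.454, -0.536, 0.462]
force: [3.9, 0.3, -2.7]
finger_gap: 0.126
```

```bash
python3 - <<'E'
from h import *
to([.5705,-.3448,.0835])
print(telemetry.sense()['ft_torque'])
E
```

```text
t 18.43 tcp [ 0.5731 -0.345   0.0845] jawyaw -1.733 gap 0.126 q [-0.711  0.756  1.435  0.008  0.938  1.018] F [ 3.9  0.3 -2.7] down [ 0.013 -0.003 -1.   ]
shift [0.001, -0.0026, 0.0002]
[ 0.01634539 -0.39948671  0.16355121]
```

>>> {"method": "step_arm", "body": {"commands": [[0,-0.001,0,0.06],[0,-0.001,0,0.12],[0,-0.001,0,0.18],[0,-0.001,0,0.22],[0,-0.001,0,0.25],[0,-0.001,0,0.25]]}}

```text
t: 18.93
tcp_pos: [0.5729, -0.3453, 0.0846]
tool_rot: [0.594, 0.384, -0.587, 0.393]
force: [3.4, 0.9, -2.4]
finger_gap: 0.121
```

```bash
python3 - <<'E'
from h import *
where()
print(telemetry.sense()['ft_torque'])
E
```

```text
t 18.93 tcp [ 0.5729 -0.3453  0.0846] jawyaw -1.977 gap 0.121 q [-0.711  0.756  1.437  0.006  0.934  1.262] F [ 3.4  0.9 -2.4] down [ 0.014 -0.006 -1.   ]
[ 0.10685225 -0.3958923   1.13852374]
```

>>> {"method": "step_arm", "body": {"commands": [[0,0,0,0],[0,0,0,0],[0,0,0,0],[0,0,0,0]], "jaw": 0.035}}

```text
t: 19.27
tcp_pos: [0.5727, -0.3456, 0.0848]
tool_rot: [0.594, 0.384, -0.588, 0.393]
force: [-0.2, -0.0, 0.4]
finger_gap: 0.409
```

>>> {"method": "step_arm", "body": {"commands": [[-0.02,0,0,0],[-0.05,0,0,0],[-0.09,0.0,0,0],[-0.13,0,0,0],[-0.16,0,0,0],[-0.16,0,0,0],[-0.16,0,0,0]]}}

```text
t: 19.85
tcp_pos: [0.5712, -0.3457, 0.2478]
tool_rot: [0.594, 0.382, -0.587, 0.395]
force: [-0.8, 0.3, -0.0]
finger_gap: 0.41
```

```bash
python3 - <<'E'
from h import *
where()
print(telemetry.sense()['ft_torque'])
for n in ('side','top','wrist'):
    cv2.imwrite(f'pics/{n}20.png',optics.snapshot(n)[:,:,::-1])
s=cv2.imread('pics/side20.png');cv2.imwrite('pics/s20.png',cv2.resize(s[150:270,270:390],None,fx=5,fy=5,interpolation=cv2.INTER_CUBIC))
E
```

```text
t 19.85 tcp [ 0.5712 -0.3457  0.2478] jawyaw -1.978 gap 0.410 q [-0.714  0.562  1.317  0.005  1.243  1.263] F [-0.8  0.3 -0. ] down [ 0.019 -0.01  -1.   ]
[ 0.06915539  0.06092315 -0.06941931]
```

View pics/s20.png

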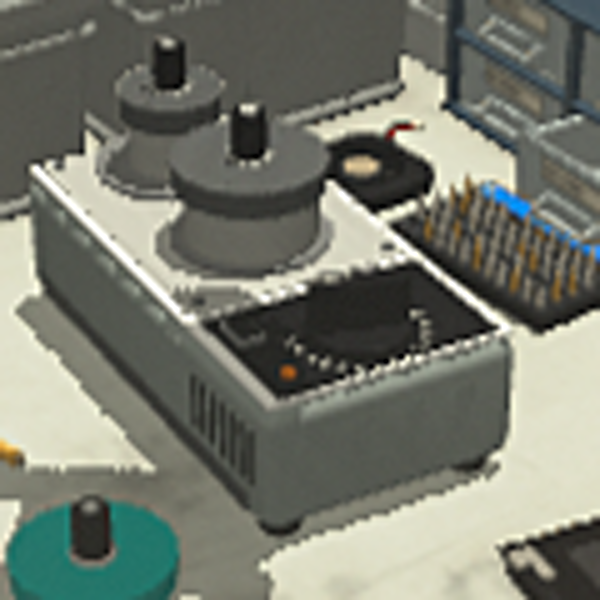

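View pics/wrist20.png

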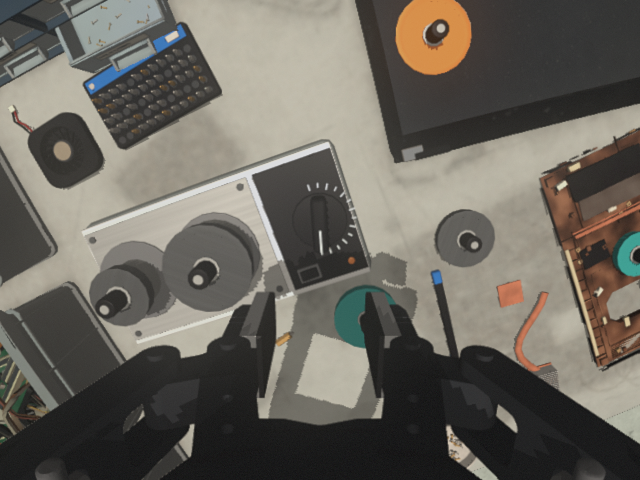

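```bash
python3 - <<'E'
from h import *
p=optics.camera_params('wrist'); w=cv2.imread('pics/wrist20.png')
cv2.imwrite('pics/w20c.png',cv2.resize(w[170:290,280:370],None,fx=5,fy=5,interpolation=cv2.INTER_CUBIC))
g=w[220:262,308:334].min(2)>170
y,x=np.nonzero(g); n,l,st,c=cv2.connectedComponentsWithStats(g.astype('uint8')); print(st[1:],c[1:])
k=1+np.argmax(st[1:,4]); ys,xs=np.nonzero(l==k); v=cv2.fitLine(np.stack([xs,ys],1).astype('float32'),2,0,.01,.01).ravel(); v=v*np.sign(v[1]) if 0 else v
m=np.array([v[2]+308,v[3]+220]); d=v[:2]*np.sign(v[1])*8
a,b=onz(p,m-d,.098),onz(p,m+d,.098); dd=b-a; print('line yaw',np.arctan2(dd[1],dd[0])%(2*np.pi))
print('timer angle if cleaner yaw -.084:',(-.084-np.arctan2(dd[1],dd[0]))%(2*np.pi))
print(onz(p,(203,270),.1325),onz(p,(106,308),.1325))
E
```

```text
[[11 11  3 23 37]
 [22 30  1  2  2]] [[12.21621622 21.64864865]
 [22.         30.5       ]]
line yaw 2.8066557409889294
timer angle if cleaner yaw -.084: 3.3925295661906567
[ 0.58128839 -0.26303259  0.1325    ] [ 0.58350652 -0.18392064  0.1325    ]
```

View pics/w20c.png

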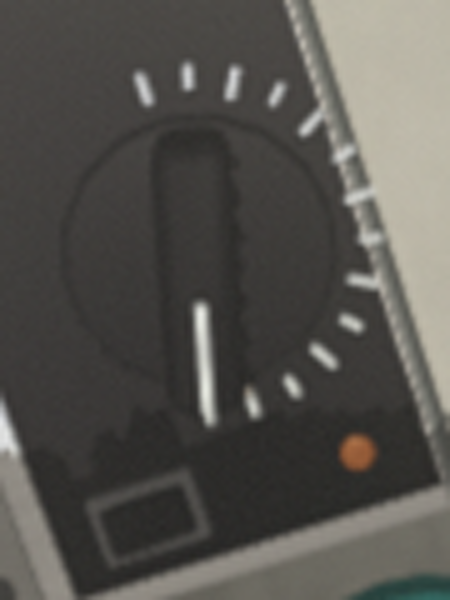

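View pics/top20.png

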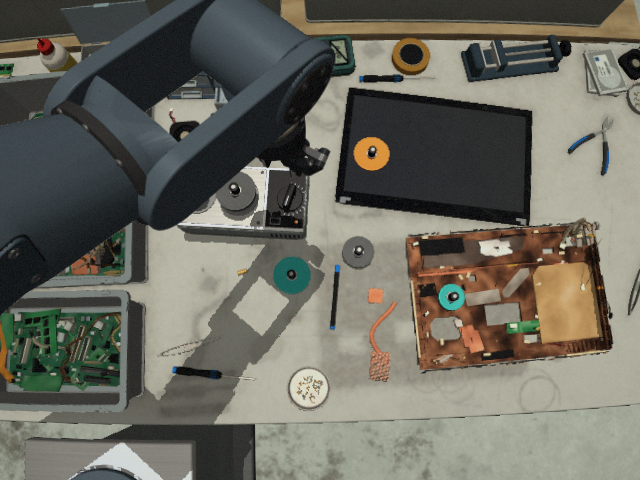

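```bash
python3 - <<'E'
from h import *
where()
p=optics.camera_params('wrist'); w=optics.snapshot('wrist')[:,:,::-1]
cv2.imwrite('pics/w21c.png',cv2.resize(w[200:340,80:270],None,fx=4,fy=4,interpolation=cv2.INTER_CUBIC))
import pickle; pickle.dump(p,open('w21.pkl','wb'))
t=cv2.imread('pics/t14.png')
tp=optics.camera_params('top'); c=lambda x,y:(165+x/5-.4,150+y/5-.4)
print('top large knob',onz(tp,c(343,184),.1325),'lid top disc',onz(tp,c(354,203),.1105))
sp=optics.camera_params('side'); d=lambda x,y:(270+x/7-.4,150+y/7-.4)
print('side large knob',onz(sp,d(349,155),.1325),'small',onz(sp,d(237,63),.1325))
print('expect side px large',(proj(sp,(.5765,-.256,.1325))-[270,150]+.4)*7,'small',(proj(sp,(.583,-.1812,.1325))-[270,150]+.4)*7)
E
```

```text
t 20.00 tcp [ 0.5692 -0.344   0.2429] jawyaw -1.978 gap 0.405 q [-0.714  0.567  1.321  0.005  1.243  1.263] F [-0.7  1.   0.1] down [ 0.011 -0.003 -1.   ]
top large knob [ 0.57759818 -0.25658486  0.1325    ] lid top disc [ 0.57769027 -0.25655335  0.1105    ]
side large knob [ 0.57910064 -0.25734044  0.1325    ] small [ 0.58505574 -0.18427806  0.1325    ]
expect side px large [339.26028073 155.54874603] small [226.31919655  61.11232186]
```

View pics/w21c.png

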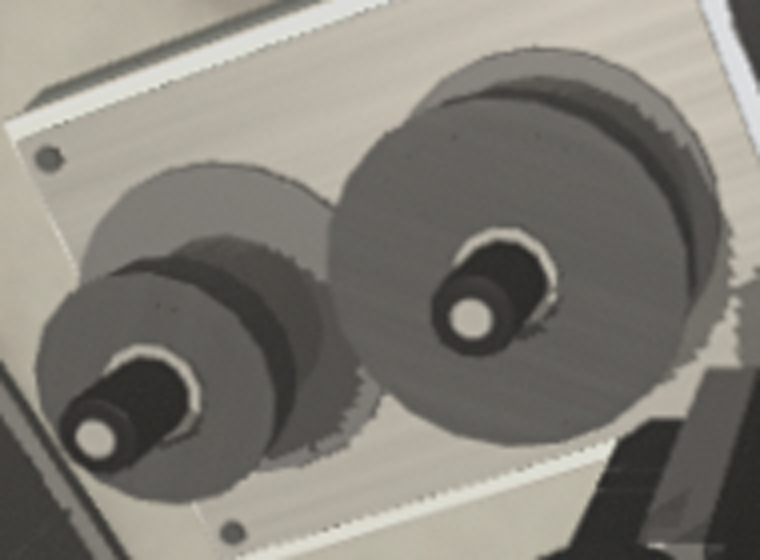

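```bash
python3 - <<'E'
from h import *
print(manip.sign_off())
E
```

```text
the job is handed in; nothing more can be done
None
```

I put the large lid on the large beaker and the small lid on the small beaker, both pushed down and released. Then I wound the timer clockwise in one grip, in five part-turns, to its end stop. I lifted the arm clear and handed the job in at about 20 s of the 72 s allowed.

**Lids:** Both look level and seated in the side view. From the top camera, the large lid's knob is within about 1 mm of the rim centre measured earlier, and its knob and disc agree. The small lid was mostly hidden by the arm in the top view, so I checked it only by the side view, its position relative to the large lid, and its seating height.

**Timer:** The wrist torque rose to 1.1 N m at the end, which means it is against the stop. The white line reads about 3.39 rad.

**Other objects:** The spare lid, the standoff, the spudger and the coloured look-alikes appear unmoved.

**Readings that disagreed:**
- The side camera reads 2–3 mm off from the other two for the beakers and lids.
- One rough wrist-camera reading put the large knob about 8 mm off. My pixel pick for it was wrong, as a close crop showed, and the top and side views do not support that offset.
- The small lid was gripped about 4.5 mm off-centre and I corrected for that when placing it.

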